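Gather valve bodies on the sorter tray and slide them into the transport case

TASK

Clear the assembly bench: open the blue case's lid until it rests back on its stop, and put the valve bodies that stand about on the bench onto the metal tray beside those already there. Once all of them are on the tray together, carry the tray to the open case, hold its open lip low over the case and tip it so that the valve bodies slide off into the case. In the end all valve bodies are in the case, the empty tray is flat on its black mat again with the lid shut, and the other things on the bench have been left where they are.

Things in the scene. Friction and masses are not known exactly. Their poses are not given: they have to be found in the camera images.
- case: fixed blue plastic transport case, open box with a hinged grey lid. Outside 200 mm (its x) x 300 mm (its y) x 110 mm high, walls 6 mm, floor 6 mm thick. Origin: centre of its underside; x points towards the hinged rim, away from the rim with the lid's tab; z up
- lid (a joint): hinge angle of the case's lid in rad: 0 shut, growing as it opens, 1.8 on its stop (leaning 0.23 rad back past upright). It starts shut or a little ajar. Stiff friction hinge: the lid stays at any angle where it is left; moving it takes some 2 to 5 N at its free edge
- lid_hinge (a point): point on the hinge line at mid width, on the lid's underside: 100 mm along case x from the case centre, 110.5 mm above the case's underside. The hinge line runs along the case's y. The point's axes turn with the lid: equal to the case's when shut (lid runs along -x from here)
- lid_tab (a point): centre of the upright black tab on top of the lid near its free edge, used to lift it: tab 12 mm thick (lid x) x 70 mm wide (lid y) x 32 mm high above the lid's top face. The point lies 186 mm along -x of the lid from the hinge and 24 mm along the lid's z from the underside. Lid plate 204 x 304 x 8 mm; axes turn with the lid
- mat: fixed flat black rubber mat, 280 (x) x 220 (y) x 4 mm, the parking place of the tray; origin at the centre of its underside on the table
- tray: loose polished aluminium sorter tray, about 0.3 kg, 260 mm (x) x 150 mm (y), floor 5 mm thick, walls 5 mm thick reaching 30 mm above its underside on both x ends and on the -y side; the +y side is open: the lip. Origin: centre of its underside; z up. Slippery: pieces on it start to slide at 15 to 24 degrees of tilt
- tray_lip (a point): middle of the tray's open edge, on the upper face of the floor: 75 mm along +y and 5 mm up from the tray's origin; axes as the tray's
- tray_handle (a point): grip point on the tray's blue upright handle plate, behind the -y wall: plate 70 mm wide (tray x) x 12 mm thick (tray y), from 16 to 76 mm above the tray's underside; the point is 105 mm along -y and 54 mm up from the tray's origin; a 24 mm gap separates plate and wall. Axes as the tray's
- valve1: black plastic valve body with a yellow round cap on top: block 60 (x) x 44 (y) x 26 (z) mm, about 55 g; cap a cylinder 28 mm across standing 26 mm up from the middle of the block top (52 mm overall, easy to grip from above); silver ports on the x ends. Origin: centre of the block's underside, z up through the cap. Starts standing on the tray; may be absent
- valve2: black plastic valve body with a yellow round cap on top: block 60 (x) x 44 (y) x 26 (z) mm, about 55 g; cap a cylinder 28 mm across standing 26 mm up from the middle of the block top (52 mm overall, easy to grip from above); silver ports on the x ends. Origin: centre of the block's underside, z up through the cap. Starts standing on the tray; may be absent
- valve3: black plastic valve body with a yellow round cap on top: block 60 (x) x 44 (y) x 26 (z) mm, about 55 g; cap a cylinder 28 mm across standing 26 mm up from the middle of the block top (52 mm overall, easy to grip from above); silver ports on the x ends. Origin: centre of the block's underside, z up through the cap. Starts standing on the tray; may be absent
- valve4: black plastic valve body with a yellow round cap on top: block 60 (x) x 44 (y) x 26 (z) mm, about 55 g; cap a cylinder 28 mm across standing 26 mm up from the middle of the block top (52 mm overall, easy to grip from above); silver ports on the x ends. Origin: centre of the block's underside, z up through the cap. Starts standing on the table; may be absent
- valve5: black plastic valve body with a yellow round cap on top: block 60 (x) x 44 (y) x 26 (z) mm, about 55 g; cap a cylinder 28 mm across standing 26 mm up from the middle of the block top (52 mm overall, easy to grip from above); silver ports on the x ends. Origin: centre of the block's underside, z up through the cap. Starts standing on the table; may be absent
- valve6: black plastic valve body with a yellow round cap on top: block 60 (x) x 44 (y) x 26 (z) mm, about 55 g; cap a cylinder 28 mm across standing 26 mm up from the middle of the block top (52 mm overall, easy to grip from above); silver ports on the x ends. Origin: centre of the block's underside, z up through the cap. Starts standing on the table; may be absent
- exchanger: bystander: aluminium plate heat exchanger, 70 x 120 x 80 mm with two yellow caps reaching 105 mm; origin centre of underside
- funnel: bystander: blue plastic funnel standing mouth down, 84 mm across, 140 mm high; origin centre of underside
- screwbin: bystander: small open blue bin of screws, 120 x 100 x 65 mm; origin centre of underside

How it is judged:
By the outcome, as a careful person would: the job done as asked, in the order asked, and still so for the second after the job is handed in, with the robot touching nothing.
Of valve1, valve2, valve3, valve4, valve5, valve6 only 4 to 6 are there at a start; the rules pass over those that are not, and their reading is None.
At some moment in a run one of valve4, valve5, valve6 may be knocked a few centimetres aside while the robot is not near it.
It also fails if it takes over 210 s, if anything falls off the work surface, if the arm or the gripper's body presses on something with over 40 N, if the wrist force passes 120 N, or if a joint passes its speed limit or range.

ROBOT

A 7-joint arm with a two-finger parallel gripper is mounted at the origin on the work surface. World frame = base frame: x ahead of the robot, y to its left, z up, the work surface at z = 0. Lengths are in mm, angles in rad, forces in N, time in s.
With the tool pointing down it reaches from about 400 to 875 mm from the base axis. Payload 4.4 kg.
Tool frame: the origin (TCP) lies on the centre line of the jaws, within the pads' length; the fingertips stand 14 mm ahead of it and the grasp point (between the pads) lies 5 mm behind it (tips_ahead is the distance from the TCP to the fingertips, in mm); z points along the fingers, y is the line along which they close (so a half turn about z gives the same grasp; the last joint's range is limited). The gripper opens to 85 mm and grips with 20 to 120 N. Pads are 22 mm wide; open, the fingers measure 114 mm over their backs; the gripper's body (76 mm by 85 mm) begins 54 mm behind the grasp point. The pads swing forward as they close: fully open they stand 13 mm farther back than shut.
Start: joints at [1.196, 0.628, 0.038, 1.517, -0.027, 0.996, -0.02], TCP at [197.574, -619.26, 214.613] pointing down, gripper open.
Joint ranges: [-3.06, 3.06], [-0.37, 2.12], [-1.25, 1.32], [0.18, 2.47], [-1.1, 4.24], [0.23, 1.98], [-2.94, 2.94]. Speed limits (rad/s): [2.57, 2.57, 3.14, 3.14, 3.14, 3.14, 3.14].

INTERFACE

Orientations are given as [roll, pitch, yaw] about the fixed x, y, z axes, in that order (R = Rz(yaw) Ry(pitch) Rx(roll)).
In Python, from cell import * gives the robot as it stands.
- The arm moves only by the tool move_arm, never from a script. Its argument "rows" is text: rows parted by semicolons, each of 7 numbers parted by spaces: the shift along the tool's x, y, z scaled (see below), then the turn, a rotation vector about the tool's x, y, z scaled (see below), then the closure, from -1 (fully open) to 1 (shut). A call has 1 to 12 rows; each row is the pose to reach, as a shift and turn from the pose commanded when the call began, along the tool's axes at that moment; what a row does not reach only later rows make up. The controller multiplies each number of a shift by 0.3 m and each number of a turn by pi/2 rad. A row lasts 1/12 s, in which the tool goes at most 41.7 mm and 7.16 degrees, less where a joint would pass 70% of its speed; a pose out of reach is approached as far as the arm can. A call with a number of a shift or a turn outside -1 to 1 is refused whole. A call with a gripper value outside its range is refused whole. The fingers move at their own pace and stop on an object; the grip force is fixed at half the most. Time passes only in rows, so rows that repeat a pose let the fingers close. It gives the time, the measured TCP pose, the force, the opening and the grip force at its end, in the units of the state.
- read_state(): the state, without advancing time (a new reading comes with each control period).
- get_image(name): name is "side" or "top" or "wrist"; returns a dict with "img" (384x512x3 uint8, red, green, blue), "vfov" (degrees; the focal length in pixels is half the picture's height over the tangent of half this angle, whatever the lens; pixels are square), "cx", "cy" (the principal point, pixels), "extrinsics" (4x4, takes a point from camera to world coordinates); the wrist camera has in their place "T_tool_cam" (4x4, takes a point from camera to tool coordinates, whose origin is the TCP and whose axes are the flange's). Camera axes: x right, y up, looking along -z (the intrinsics and any distortion apply to the point x, -y, -z); pixel columns grow to the right and rows downward; lengths in mm; the calibration is good to about 2 mm. The wrist camera is an equidistant fisheye: a pixel r from the principal point sees the ray r / f radians off the axis. A picture is of the moment at which its call begins: read the wrist's pose just before it. There is no depth.
- finish_job(): hands the job in; it is judged then, once.
The state is a dict: "clock": time; "qpos": joint angles; "qd": joint speeds; "tau": joint torques, N m; "eef_pos": TCP position; "tool_rot": TCP orientation; "force": force on the tool from outside, world axes, zero at the start; "torque": the same for the moment, N m; "width": finger opening in mm; "gripper_force": force on a finger pad.
Only numpy, scipy, OpenCV 4.12 (cv2) and the standard library are available. Lean on these libraries where they do the work, as an engineer would, in place of code of your own. Each camera call takes 0.05 s, during which the arm holds its last target. There are 200 camera calls.

## Working session

There is one attempt and no reset: what is moved stays moved. The work goes in short steps, Python scripts to look and compute and a tool call to move; the robot and the scene stay as the last step left them, time stands still between calls to the robot, and variables do not carry over. Pictures are saved under pics/ and viewed, at most 14 in all, crops included, and the job is handed in when it is done.

Besides the shell and the picture viewer there is one more tool, called after "Request:" as name(argument=value, ...), one argument or row to a line, values as JSON. move_arm: Moves the arm, as the interface text tells. Its arguments: {"type":"object","properties":{"rows":{"type":"string"}},"required":["rows"]}

```bash
mkdir -p pics; ls; python3 - <<'E'
from cell import *
import cv2
s=read_state();print({k:s[k] for k in('clock','eef_pos','tool_rot','width','qpos')})
for n in("side","top","wrist"):
    d=get_image(n);cv2.imwrite(f"pics/{n}0.png",d["img"][:,:,::-1]);print(n,{k:(v.round(3).tolist() if hasattr(v,'round') and hasattr(v,'tolist') else v) for k,v in d.items() if k!="img"})
a=cv2.imread("pics/top0.png");cv2.imwrite("pics/top0b.png",cv2.resize(a,(800,600),interpolation=cv2.INTER_CUBIC))
a=cv2.imread("pics/side0.png");cv2.imwrite("pics/side0b.png",cv2.resize(a,(800,600),interpolation=cv2.INTER_CUBIC))
E
```

```text
pics
{'clock': 0.0, 'eef_pos': array([ 197.36118245, -618.58567462,  213.66428729]), 'tool_rot': array([-3.13961544e+00,  2.86535689e-05,  3.08817929e-01]), 'width': 85.37367907197944, 'qpos': array([ 1.1961976 ,  0.62935817,  0.03843632,  1.51842101, -0.02699524,
        0.9963088 , -0.01998677])}
side {'vfov': 52.121947924536116, 'cx': 260.4404646303315, 'cy': 195.20965620976574, 'extrinsics': [[-0.858, 0.252, -0.448, 10.361], [-0.513, -0.462, 0.723, 806.068], [-0.024, 0.85, 0.526, 710.042], [0.0, 0.0, 0.0, 1.0]]}
top {'vfov': 46.71368933422787, 'cx': 260.15855469502134, 'cy': 188.77517442771452, 'extrinsics': [[0.015, 0.997, -0.073, 395.444], [-1.0, 0.013, -0.019, -26.283], [-0.018, 0.073, 0.997, 1481.441], [0.0, 0.0, 0.0, 1.0]]}
wrist {'vfov': 65.70646984690485, 'cx': 253.09876088620854, 'cy': 185.38090090961214, 'T_tool_cam': [[-0.001, 0.954, 0.299, 76.715], [1.0, 0.001, -0.0, -1.166], [-0.0, 0.299, -0.954, -159.605], [0.0, 0.0, 0.0, 1.0]]}
```

View pics/top0b.png

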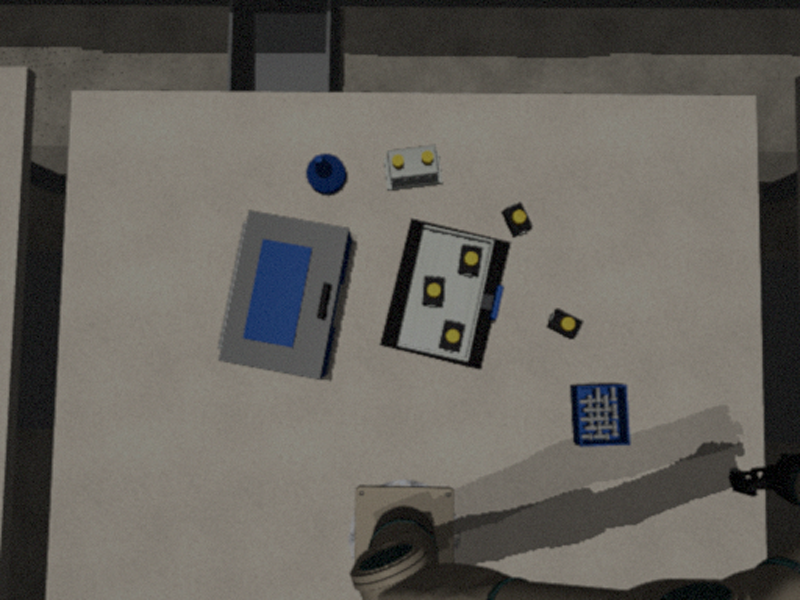

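View pics/side0b.png

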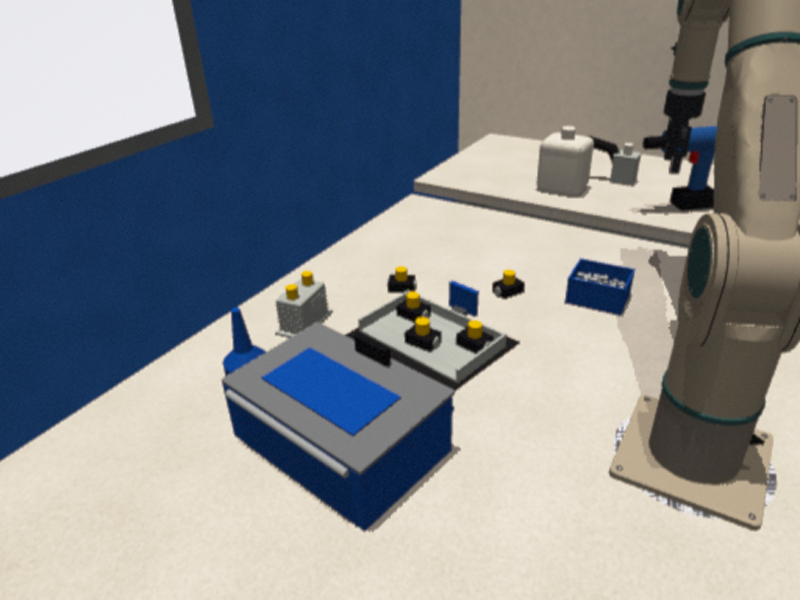

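The top view shows three valves on the tray and two on the table (about (517,218) and (567,323)). The lid's tab faces the tray. I'll take enlarged crops to get precise pixels.

```bash
python3 - <<'E'
import cv2
def crop(n,x0,y0,w,h,out,k):
    a=cv2.imread(n)[y0:y0+h,x0:x0+w]; a=cv2.resize(a,None,fx=k,fy=k,interpolation=cv2.INTER_CUBIC)
    a=cv2.convertScaleAbs(a,alpha=1.4,beta=15)
    for c in range(x0-x0%20+20,x0+w,20):
        cv2.putText(a,str(c),((c-x0)*k,8),0,.3,(0,0,255));cv2.line(a,((c-x0)*k,10),((c-x0)*k,a.shape[0]),(0,0,255),1) if 0 else cv2.line(a,((c-x0)*k,10),((c-x0)*k,16),(0,0,255),1)
    for r in range(y0-y0%20+20,y0+h,20):
        cv2.putText(a,str(r),(0,(r-y0)*k+3),0,.3,(0,0,255));cv2.line(a,(20,(r-y0)*k),(26,(r-y0)*k),(0,0,255),1)
    cv2.imwrite(out,a)
crop("pics/top0.png",135,125,250,125,"pics/tc.png",3)
crop("pics/side0.png",135,160,230,185,"pics/sc.png",3)
E
```

```text
(no output)
```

View pics/tc.png

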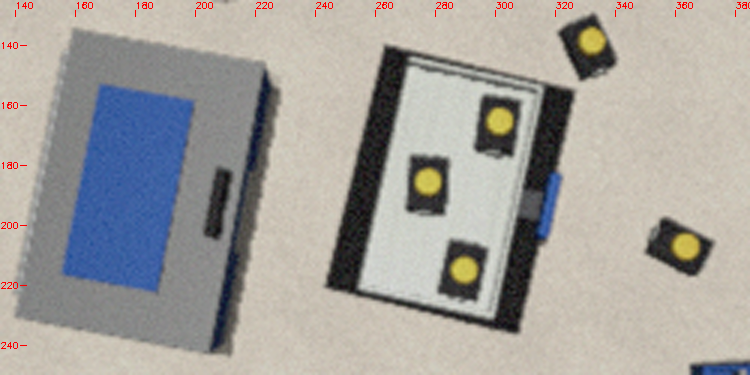

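View pics/sc.png

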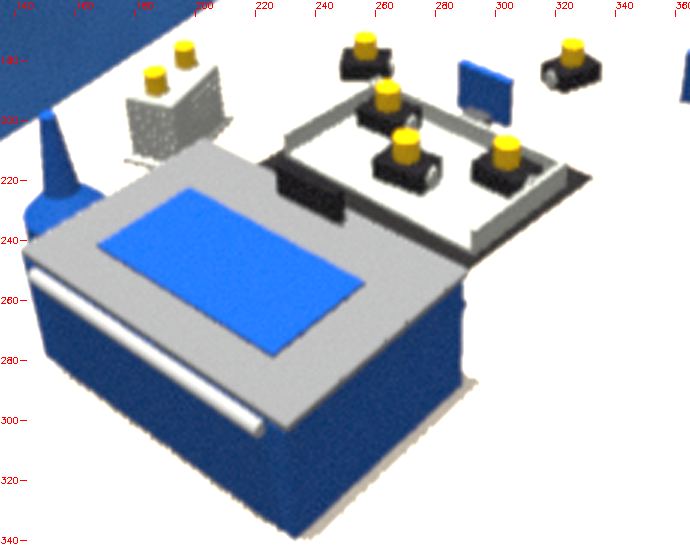

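```bash
cat > h.py <<'E'
import numpy as np, json
from scipy.optimize import least_squares
from scipy.spatial.transform import Rotation as R
CAM={'side':(52.121947924536116,260.44,195.21),'top':(46.71368933422787,260.16,188.78)}
import pickle,os
if not os.path.exists('ext.pkl'):
    from cell import *
    pickle.dump({n:get_image(n)['extrinsics'] for n in CAM},open('ext.pkl','wb'))
EX=pickle.load(open('ext.pkl','rb'))
def proj(n,P):
    v,cx,cy=CAM[n];f=192/np.tan(np.radians(v/2));E=EX[n]
    p=(np.atleast_2d(P)-E[:3,3])@E[:3,:3]
    return np.c_[cx+f*p[:,0]/-p[:,2],cy-f*p[:,1]/-p[:,2]]
def back(n,uv,z):
    v,cx,cy=CAM[n];f=192/np.tan(np.radians(v/2));E=EX[n]
    d=E[:3,:3]@np.array([(uv[0]-cx)/f,-(uv[1]-cy)/f,-1]);t=(z-E[2,3])/d[2];return E[:3,3]+t*d
def pts(p,M,z=0): return np.asarray(M,float)@R.from_euler('z',p[2]).as_matrix().T+[p[0],p[1],z]
def fit(obs,p0,z=0):  # obs: (cam,(u,v),(model xyz))
    f=lambda p:np.concatenate([proj(c,pts(p,[m],z))[0]-uv for c,uv,m in obs])
    r=least_squares(f,p0,loss='soft_l1');return r.x,r.fun
E
python3 - <<'E'
from h import *
np.set_printoptions(precision=2,suppress=True)
T=lambda x,y:('top',np.array([x/3+135,y/3+125]))
S=lambda x,y:('side',np.array([x/3+135,y/3+160]))
# case/lid with theta
L=[(T(73,28),(-1,1)),(T(266,63),(-1,0)),(T(211,352),(1,0)),(T(15,317),(1,1)),(S(205,138),(-1,0)),(S(22,252),(-1,1)),(S(287,429),(1,1)),(S(469,270),(1,0))]
def lid(p,m): # hinge frame point -> case
    c,s=np.cos(p[3]),np.sin(p[3]);x,y,z=m
    return [100+c*x+s*z,y,110.5-s*x+c*z]
def f(p,w=0):
    o=[]
    for (c,uv),(sy,hin) in L:
        o.append(proj(c,pts(p,[lid(p,(0 if hin else -204+0,sy*152,8))]))[0]-uv)
    o.append(proj('side',pts(p,[(100,150,0)]))[0]-S(295,539)[1]) if 0 else None
    return np.concatenate(o)
r=least_squares(f,[500,250,1.4,0.02]);print('case',r.x,r.fun)
print('base corner side',proj('side',pts(r.x,[(100,150,0),(100,-150,0),(-100,-150,0)])), S(295,539)[1])
print('tab top',proj('top',pts(r.x,[lid(r.x,(-186,s*35,40)) for s in(-1,1)])),proj('side',pts(r.x,[lid(r.x,(-186,s*35,40)) for s in(-1,1)])))
m=[(*T(387,45),(140,110,4)),(*T(575,90),(140,-110,4)),(*T(519,333),(-140,-110,4)),(*T(326,288),(-140,110,4)),(*S(591,177),(-140,-110,4))]
x,e=fit(m,[500,-50,-.2]);print('mat',x,e)
t=[(*T(545,85),(130,-75,30)),(*T(497,320),(-130,-75,30)),(*T(408,57),(130,75,5)),(*T(356,290),(-130,75,5)),(*S(459,60),(35,-99,76)),(*S(512,80),(-35,-99,76)),(*S(567,163),(-130,-75,30))]
x,e=fit(t,[500,-50,-.2],4);print('tray',x,e)
print('handle',pts(x,[(0,-105,54)],4),'lip',pts(x,[(0,75,5)],4))
def inv(P): return (P-[x[0],x[1],4])@R.from_euler('z',x[2]).as_matrix()
for n,a,b,z in[('v4',(592,41),(365,35),52),('v5',(686,246),(573,44),52),('t1',(500,121),(388,86),61),('t2',(428,181),(406,134),61),('t3',(464,269),(507,141),61)]:
    A=back('top',T(*a)[1],z);B=back('side',S(*b)[1],z);print(n,A,B,'in tray',inv(A))
for n,a,b in[('v4',(577.5,23.5),(598,71)),('v5',(656.5,234.5),(704.5,259.5))]:
    A=back('top',T(*a)[1],26);B=back('top',T(*b)[1],26);d=B-A;print(n,(A+B)/2,'len',np.linalg.norm(d),'yaw',np.arctan2(d[1],d[0]))
E
```

```text
case [492.08 243.91   1.41  -0.  ] [-0.26  0.62 -0.33  0.38 -0.38  1.09 -0.21  0.72 -0.4  -0.12 -1.58 -1.97
  0.06 -1.37  0.3   0.24]
base corner side [[233.57 340.04]
 [149.66 278.41]
 [206.5  240.66]] [233.33 339.67]
tab top [[209.24 181.42]
 [204.88 204.29]] [[227.88 214.1 ]
 [248.54 224.26]]
mat [507.64 -81.61  -0.22] [-0.75 -0.37  0.55 -0.14 -0.06  0.67 -0.39 -0.18  0.32 -1.15]
tray [505.59 -80.57  -0.21] [-0.2   0.77 -1.39  0.15  0.73  1.45  0.7  -0.19 -0.75 -0.29 -1.21  0.16
  0.14 -0.98]
handle [[ 483.75 -183.28   58.  ]] lip [[521.19  -7.21   9.  ]]
v4 [ 665.47 -230.08   52.  ] [ 663.34 -228.54   52.  ] in tray [ 187.48 -112.98   48.  ]
v5 [ 445.47 -330.76   52.  ] [ 440.78 -323.62   52.  ] in tray [  -6.76 -257.22   48.  ]
t1 [ 576.09 -130.88   61.  ] [ 572.39 -127.39   61.  ] in tray [ 79.42 -34.54  57.  ]
t2 [510.64 -54.64  61.  ] [508.64 -54.57  61.  ] in tray [-0.46 26.41 57.  ]
t3 [417.39 -93.98  61.  ] [414.27 -91.81  61.  ] in tray [-83.49 -31.46  57.  ]
v4 [ 663.42 -229.13   26.  ] len 57.21244614498161 yaw -2.7344707641295085
v5 [ 445.23 -330.32   26.  ] len 58.22145798353283 yaw -2.0416467297483565
```

```bash
cat >> h.py <<'E'
def down(yaw): return R.from_euler('xyz',[np.pi,0,yaw])
def tilt(yaw,t,axyaw): # tool-down pose turned by t about horizontal world axis at axyaw
    return R.from_rotvec(t*np.array([np.cos(axyaw),np.sin(axyaw),0]))*down(yaw)
def cur():
    from cell import read_state
    s=read_state();return np.array(s['eef_pos']),R.from_euler('xyz',s['tool_rot'])
def row(p,r,P,Q,c):
    d=r.inv().apply(np.array(P,float)-p)/300; w=(r.inv()*Q).as_rotvec()/(np.pi/2)
    return np.round(np.r_[d,w,c],3)
def plan(calls,start=None):
    """calls: list of list of (pos,Rot,closure[,repeat]); prints rows for each call; repeat None -> enough rows"""
    p,r=start or cur()
    for C in calls:
        out=[];pp,rr=p,r
        for w in C:
            P,Q,c=w[:3];v=row(p,r,P,Q,c)
            P2=p+r.apply(v[:3]*300);Q2=r*R.from_rotvec(v[3:6]*np.pi/2)
            n=w[3] if len(w)>3 else int(np.ceil(max(np.linalg.norm(P2-pp)/41,np.degrees((rr.inv()*Q2).magnitude())/7)))+1
            if abs(v[:6]).max()>1: print('TOO FAR',v)
            out.append(f"{n}x[ "+' '.join(f'{x:g}' for x in v)+' ]');pp,rr=P2,Q2
        print('CALL',sum(int(o.split('x')[0]) for o in out));print('\n'.join(out));p,r=pp,rr
CASE=np.array([492.1,243.9,1.41]); CY=1.41; AX=CY-np.pi/2
def lidpt(th,m):
    c,s=np.cos(th),np.sin(th);x,y,z=m
    return pts(CASE,[[100+c*x+s*z,y,110.5-s*x+c*z]])[0]
def lidR(th,yaw): # tool down at th=0, turning with lid (lid opens: -x edge goes up)
    ay=np.array([-np.sin(CY),np.cos(CY),0]); return R.from_rotvec(th*ay)*down(yaw)
E
python3 - <<'E'
from h import *
Y=AX+np.pi
print(lidpt(0,(-186,0,28)),lidpt(1.8,(-186,0,28)),Y)
plan([[((400,-420,300),down(1.2),-1)],[((540,-160,300),down(2.2),-1)],[(lidpt(0,(-186,0,28))+[0,0,60],down(Y),-.5)]])
E
```

```text
[478.33102921 159.00939131 138.5       ] [519.24205538 411.24043793 285.27400069] 2.9807963267948967
CALL 9
9x[ 0.845 -0.427 -0.286 -0 -0 -0.567 -1 ]
CALL 10
10x[ 0.977 0.12 0.001 -0 -0.001 -0.637 -1 ]
CALL 10
10x[ 0.981 0.46 0.337 -0 0 -0.497 -0.5 ]
```

Request:
move_arm(
  rows="0.845 -0.427 -0.286 0 0 -0.567 -1; 0.845 -0.427 -0.286 0 0 -0.567 -1; 0.845 -0.427 -0.286 0 0 -0.567 -1; 0.845 -0.427 -0.286 0 0 -0.567 -1; 0.845 -0.427 -0.286 0 0 -0.567 -1; 0.845 -0.427 -0.286 0 0 -0.567 -1; 0.845 -0.427 -0.286 0 0 -0.567 -1; 0.845 -0.427 -0.286 0 0 -0.567 -1; 0.845 -0.427 -0.286 0 0 -0.567 -1; 0.845 -0.427 -0.286 0 0 -0.567 -1",
)

```text
clock: 1.08
eef_pos: [399.6, -420.6, 300.3]
tool_rot: [-3.141, 0.001, 1.199]
force: [-0.9, -1.2, 0.3]
width: 85.5
gripper_force: 0.0
```

Request:
move_arm(
  rows="0.977 0.12 0 0 0 -0.637 -1; 0.977 0.12 0 0 0 -0.637 -1; 0.977 0.12 0 0 0 -0.637 -1; 0.977 0.12 0 0 0 -0.637 -1; 0.977 0.12 0 0 0 -0.637 -1; 0.977 0.12 0 0 0 -0.637 -1; 0.977 0.12 0 0 0 -0.637 -1; 0.977 0.12 0 0 0 -0.637 -1; 0.977 0.12 0 0 0 -0.637 -1; 0.977 0.12 0 0 0 -0.637 -1",
)

```text
clock: 1.92
eef_pos: [539.0, -162.6, 299.4]
tool_rot: [-3.139, -0.0, 2.194]
force: [-0.3, -0.5, -0.2]
width: 85.0
gripper_force: 0.0
```

Request:
move_arm(
  rows="0.981 0.46 0 0 0 -0.497 -0.5; 0.981 0.46 0 0 0 -0.497 -0.5; 0.981 0.46 0 0 0 -0.497 -0.5; 0.981 0.46 0 0 0 -0.497 -0.5; 0.981 0.46 0 0 0 -0.497 -0.5; 0.981 0.46 0 0 0 -0.497 -0.5; 0.981 0.46 0 0 0 -0.497 -0.5; 0.981 0.46 0 0 0 -0.497 -0.5; 0.981 0.46 0 0 0 -0.497 -0.5; 0.981 0.46 0 0 0 -0.497 -0.5",
)

```text
clock: 2.75
eef_pos: [478.6, 158.1, 300.1]
tool_rot: [-3.14, 0.0, 2.978]
force: [-0.6, -1.0, 0.1]
width: 64.0
gripper_force: 0.0
```

```bash
python3 - <<'E'
from h import *
from cell import *
s=read_state();print(s['clock'],s['eef_pos'],s['tool_rot'],s['qpos'].round(3),s['width'],s['force'])
import cv2
cv2.imwrite('pics/w1.png',cv2.resize(get_image('wrist')['img'][:,:,::-1],None,fx=1.4,fy=1.4))
Y=AX+np.pi
T0=lidpt(0,(-186,0,28))
plan([[(T0+[0,0,80],down(Y),-.3),(T0,down(Y),-.3),(T0,down(Y),1,5)]])
E
```

```text
2.75 [478.57370073 158.07259912 300.1400224 ] [-3.14030281e+00  5.85868954e-05  2.97754762e+00] [ 0.18   0.408 -0.788  1.783  0.324  1.087  0.686] 64.04881214926075 [-0.64582144 -0.95096875  0.08694787]
CALL 11
3x[ 0.004 0.009 0.271 -0.002 -0 -0.004 -0.3 ]
3x[ 0.004 0.01 0.538 -0.002 -0 -0.004 -0.3 ]
5x[ 0.004 0.01 0.538 -0.002 -0 -0.004 1 ]
```

View pics/w1.png

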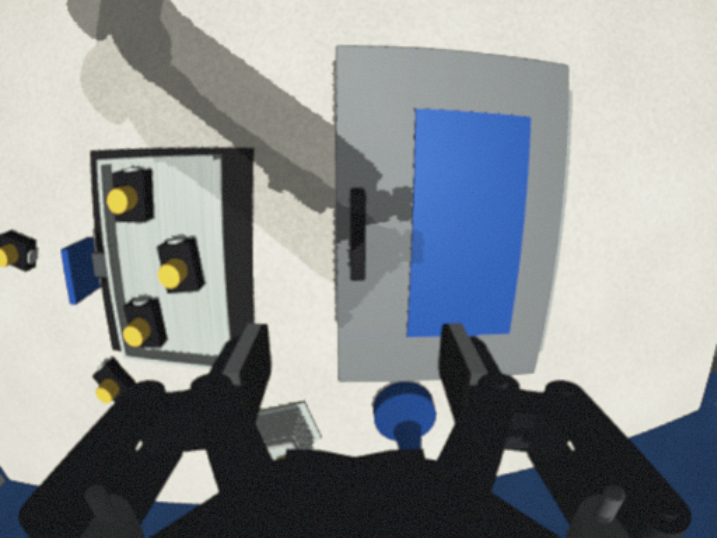

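The tab sits between the jaws at about (357,233) in the wrist view, so I'll descend and grip it.

Request:
move_arm(
  rows="0.004 0.01 0.27 -0.002 0 -0.004 -0.3; 0.004 0.01 0.27 -0.002 0 -0.004 -0.3; 0.004 0.01 0.27 -0.002 0 -0.004 -0.3; 0.004 0.01 0.538 -0.002 0 -0.004 -0.3; 0.004 0.01 0.538 -0.002 0 -0.004 -0.3; 0.004 0.01 0.538 -0.002 0 -0.004 -0.3; 0.004 0.01 0.538 -0.002 0 -0.004 1; 0.004 0.01 0.538 -0.002 0 -0.004 1; 0.004 0.01 0.538 -0.002 0 -0.004 1; 0.004 0.01 0.538 -0.002 0 -0.004 1; 0.004 0.01 0.538 -0.002 0 -0.004 1; 0.004 0.01 0.538 -0.002 0 -0.004 1",
)

```text
clock: 3.8
eef_pos: [478.4, 162.3, 140.1]
tool_rot: [3.138, 0.002, 2.987]
force: [0.2, -0.2, -0.2]
width: -0.1
gripper_force: 0.0
```

```bash
python3 - <<'E'
from h import *
from cell import *
s=read_state();print(s['clock'],s['eef_pos'],s['tool_rot'],s['qpos'].round(3),s['width'],s['gripper_force'],s['force'])
p,r=cur();Y=s['tool_rot'][2]
H=lidpt(0,(0,0,0));ay=np.array([-np.sin(CY),np.cos(CY),0])
def W(th):
    q=R.from_rotvec(th*ay);return (H+q.apply(p-H),q*r,1,1)
plan([[W(.08*i) for i in range(1,13)]])
E
```

```text
3.8 [478.40193437 162.26013307 140.12797541] [3.13786848e+00 1.93706182e-03 2.98664636e+00] [ 0.057  0.604 -0.652  1.984  0.541  0.728  0.491] -0.11505149168404676 0.0 [ 0.1847242  -0.22869232 -0.15720578]
CALL 12
1x[ -0 0.01 -0.048 0.051 0 -0 1 ]
1x[ -0 0.024 -0.096 0.102 0.001 -0 1 ]
1x[ -0.001 0.041 -0.142 0.153 0.001 -0 1 ]
1x[ -0.001 0.063 -0.186 0.204 0.001 -0 1 ]
1x[ -0.001 0.087 -0.229 0.255 0.001 -0 1 ]
1x[ -0.001 0.115 -0.27 0.306 0.002 -0.001 1 ]
1x[ -0.001 0.147 -0.308 0.357 0.002 -0.001 1 ]
1x[ -0.002 0.181 -0.344 0.407 0.002 -0.001 1 ]
1x[ -0.002 0.218 -0.376 0.458 0.003 -0.001 1 ]
1x[ -0.002 0.257 -0.406 0.509 0.003 -0.001 1 ]
1x[ -0.003 0.299 -0.433 0.56 0.003 -0.001 1 ]
1x[ -0.003 0.342 -0.456 0.611 0.004 -0.001 1 ]
```

```bash
python3 - <<'E'
from cell import *
import cv2,numpy as np
a=get_image('side')['img'][:,:,::-1][130:330,130:330];b=get_image('top')['img'][:,:,::-1][110:260,130:280]
w=get_image('wrist')['img'][:,:,::-1]
cv2.imwrite('pics/m2.png',np.hstack([cv2.resize(a,(400,400),interpolation=2),cv2.resize(b,(400,400),interpolation=2)]))
cv2.imwrite('pics/w2.png',w)
E
```

```text
(no output)
```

View pics/m2.png

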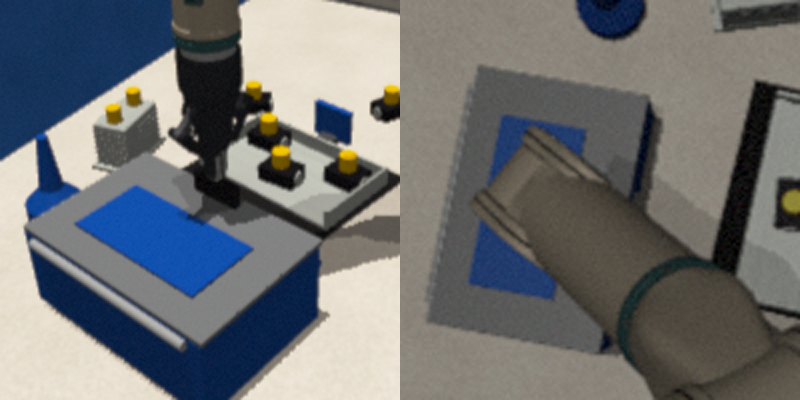

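View pics/w2.png

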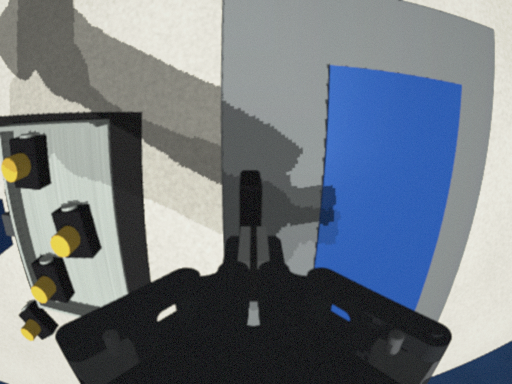

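The wrist view suggests the tab (columns 240–261) is between the pads even though the width reads 0. I'll test it with a small lift along the lid arc.

Request:
move_arm(
  rows="0 0.01 -0.048 0.051 0 0 1; 0 0.024 -0.096 0.102 0.001 0 1; 0 0.041 -0.142 0.153 0.001 0 1; 0 0.041 -0.142 0.153 0.001 0 1",
)

```text
clock: 4.28
eef_pos: [480.6, 181.3, 183.6]
tool_rot: [-2.91, 0.001, 2.994]
force: [1.1, 1.9, -1.2]
width: 0.0
gripper_force: 0.0
```

```bash
python3 - <<'E'
from cell import *
import cv2,numpy as np
s=read_state();print(s['eef_pos'],s['tool_rot'],s['width'],s['gripper_force'],s['force'])
a=get_image('side')['img'][:,:,::-1][130:330,130:330]
w=get_image('wrist')['img'][:,:,::-1]
cv2.imwrite('pics/m3.png',np.hstack([cv2.resize(a,(350,350),interpolation=2),cv2.resize(w,(450,350),interpolation=2)]))
E
```

```text
[480.56835509 181.32573199 183.5933011 ] [-2.90950813e+00  1.40448936e-03  2.99375237e+00] 0.04075384773082246 0.0 [ 1.13985066  1.94683302 -1.23736614]
```

View pics/m3.png

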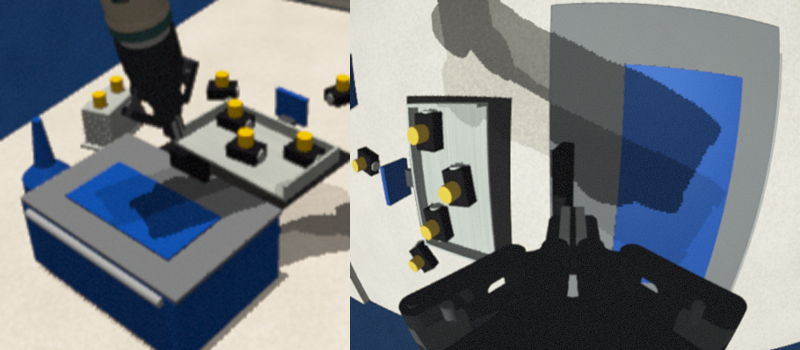

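```bash
cat >> h.py <<'E'
TC=np.array([[-0.001,0.954,0.299,76.715],[1,0.001,0,-1.166],[0,0.299,-0.954,-159.605],[0,0,0,1]])
def wproj(P,p,r):
    f=192/np.tan(np.radians(65.70647/2)); t=r.inv().apply(np.atleast_2d(P)-p)
    c=(t-TC[:3,3])@TC[:3,:3]; rho=np.hypot(c[:,0],c[:,1]);a=np.arctan2(rho,-c[:,2])
    return np.c_[253.1+f*a*c[:,0]/rho,185.38-f*a*c[:,1]/rho]
E
python3 - <<'E'
from h import *
np.set_printoptions(precision=1,suppress=True)
M=[(-186+a,b*35,c) for c in(8,40) for a in(-6,6) for b in(-1,1)]
P=np.array([lidpt(0,m) for m in M]);L=np.array([lidpt(0,m) for m in[(-204,152,8),(-204,-152,8)]])
for e,t in[([478.57,158.07,300.14],[-3.1403,0,2.9775]),([478.4,162.26,140.13],[3.13787,.00194,2.98665]),([480.57,181.33,183.59],[-2.9095,.0014,2.99375])]:
    p=np.array(e);r=R.from_euler('xyz',t);print('tab',wproj(P,p,r).tolist(),'lid',wproj(L,p,r).tolist())
    print('tips',wproj(p+r.apply([[0,0,14],[0,0,-5]]),p,r).tolist())
E
```

```text
tab [[250.2129934499308, 188.8537544782671], [249.80678767099602, 130.93191944844173], [260.15405379026515, 188.81611311640992], [260.2456210261493, 130.89756836943275], [249.90883944320896, 197.83390975002956], [249.43479111027185, 134.6005249353415], [260.7681810048321, 197.7918729354597], [260.927036299383, 134.56296447841962]] lid [[238.6035614496047, 30.37765906747552], [242.10541791924146, 270.40104623665786]]
tips [[255.05124441458483, 218.78808071045896], [255.25007885086882, 232.02137072103076]]
tab [[241.5012408266851, 259.6886465431659], [240.4783118164443, 162.9595475103443], [258.4137742308435, 259.75231599462956], [259.67643872032227, 163.02375278200378], [239.9359147381341, 286.58188578605336], [238.19935284869095, 176.96655390315993], [259.4132368955814, 286.66022261937366], [261.2121689089484, 177.04483070461808]] lid [[221.3468015465368, -21.05200086142173], [230.65868171581877, 362.58705721905096]]
tips [[255.0512444145848, 218.7880807104589], [255.25007885086882, 232.0213707210307]]
tab [[239.30816026091196, 230.6213588736837], [239.0087740609822, 149.75351916242948], [252.92713094786353, 232.23002876294493], [253.93150436252088, 150.55949597848388], [227.97348576981514, 248.44103842110283], [226.15250052370845, 158.22535459504553], [243.1422345787233, 250.52198866143118], [243.10608287469654, 159.23276523138136]] lid [[225.3005257365577, 3.029333388317525], [229.69980424479127, 326.1129418892524]]
tips [[255.05124441458486, 218.78808071045896], [255.25007885086882, 232.02137072103073]]
```

```bash
python3 - <<'E'
import cv2,numpy as np
w=cv2.imread('pics/w2.png')[150:290,200:310]
s=cv2.imread('pics/m2.png')[100:240,150:270]
f=lambda a,wd:cv2.convertScaleAbs(cv2.resize(a,(wd,560),interpolation=cv2.INTER_CUBIC),alpha=1.8,beta=30)
cv2.imwrite('pics/z4.png',np.hstack([f(w,400),f(s,400)]))
E
```

```text
(no output)
```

View pics/z4.png

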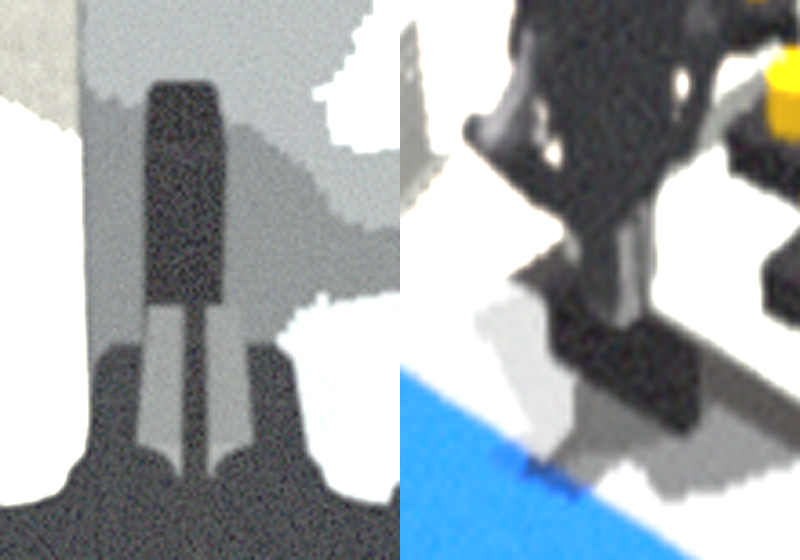

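```bash
python3 - <<'E'
from h import *
p=np.array([478.4,162.26,140.13])
for z in(126,140,150,160,170): print(z,proj('side',[478.4,162.3,z]))
p=np.array([480.57,181.33,183.59]);r=R.from_euler('xyz',[-2.9095,.0014,2.99375])
for z in(14,0,-10,-20): print(z,proj('side',p+r.apply([0,0,z])))
E
```

```text
126 [[237.65111781 227.63981513]]
140 [[237.34196661 223.09080529]]
150 [[237.11827044 219.79922489]]
160 [[236.89213499 216.47175152]]
170 [[236.66352012 213.10779486]]
14 [[232.4222562  216.17202727]]
0 [[231.1601575  212.10372889]]
-10 [[230.24330284 209.14830365]]
-20 [[229.31334087 206.15062777]]
```

Views from both fixed and wrist cameras show the fingertips sitting about 10 mm *behind* the reported TCP, not 14 mm ahead, so the jaws closed just above the tab. I'll reopen and step lower while watching force.

```bash
python3 - <<'E'
from h import *
Y=AX+np.pi
T0=lidpt(0,(-186,0,28));T0[2]=0
plan([[(T0+[0,0,200],down(Y),-.3),(T0+[0,0,150],down(Y),-.3),(T0+[0,0,128],down(Y),-.3)],[(T0+[0,0,121],down(Y),-.3,3)],[(T0+[0,0,121],down(Y),1,7)]])
E
```

```text
CALL 8
3x[ -0.005 -0.069 -0.047 -0.15 -0 0.006 -0.3 ]
3x[ -0.005 -0.03 0.115 -0.15 -0 0.006 -0.3 ]
2x[ -0.005 -0.013 0.187 -0.15 -0 0.006 -0.3 ]
CALL 3
3x[ 0 0 0.023 -0 -0 -0 -0.3 ]
CALL 7
7x[ 0 0 0 -0 -0 -0 1 ]
```

Request:
move_arm(
  rows="-0.005 -0.069 -0.047 -0.15 0 0.006 -0.3; -0.005 -0.069 -0.047 -0.15 0 0.006 -0.3; -0.005 -0.069 -0.047 -0.15 0 0.006 -0.3; -0.005 -0.069 -0.047 -0.15 0 0.006 -0.3; -0.005 -0.03 0.115 -0.15 0 0.006 -0.3; -0.005 -0.03 0.115 -0.15 0 0.006 -0.3; -0.005 -0.016 0.175 -0.15 0 0.006 -0.3; -0.005 -0.013 0.187 -0.15 0 0.006 -0.3; -0.005 -0.013 0.187 -0.15 0 0.006 -0.3; -0.005 -0.013 0.187 -0.15 0 0.006 -0.3",
)

```text
clock: 5.22
eef_pos: [478.3, 157.9, 128.4]
tool_rot: [-3.14, -0.001, 2.979]
force: [-0.3, -0.4, -0.1]
width: 55.5
gripper_force: 0.0
```

Request:
move_arm(
  rows="0 0 0.012 0 0 0 -0.3; 0 0 0.023 0 0 0 -0.3; 0 0 0.023 0 0 0 -0.3",
)

```text
clock: 5.47
eef_pos: [478.4, 157.1, 121.2]
tool_rot: [-3.14, -0.0, 2.977]
force: [-0.5, -0.7, -1.0]
width: 55.3
gripper_force: 0.0
```

Request:
move_arm(
  rows="0 0 0 0 0 0 1; 0 0 0 0 0 0 1; 0 0 0 0 0 0 1; 0 0 0 0 0 0 1; 0 0 0 0 0 0 1; 0 0 0 0 0 0 1; 0 0 0 0 0 0 1; 0 0 0 0 0 0 1",
)

```text
clock: 6.13
eef_pos: [479.1, 160.1, 121.5]
tool_rot: [3.138, 0.001, 2.979]
force: [-0.0, 5.5, -2.4]
width: 10.3
gripper_force: 60.6
```

Gripped (width 10, force 60 N). Now I'll swing the lid up.

```bash
cat >> h.py <<'E'
HG=lidpt(0,(0,0,0));AY=np.array([-np.sin(CY),np.cos(CY),0])
def arc(p,r,th):
    q=R.from_rotvec(th*AY);return HG+q.apply(p-HG),q*r
E
python3 - <<'E'
from h import *
p,r=cur()
plan([[(*arc(p,r,.08*i),1,1) for i in range(1,13)],[(*arc(p,r,.96+.07*i),1,1) for i in range(1,13)]])
E
```

```text
CALL 12
1x[ -0 0.005 -0.049 0.051 -0 -0 1 ]
1x[ -0 0.014 -0.098 0.102 -0 -0 1 ]
1x[ -0 0.027 -0.145 0.153 -0 -0 1 ]
1x[ -0 0.043 -0.192 0.204 -0 -0 1 ]
1x[ -0 0.064 -0.237 0.255 -0.001 -0 1 ]
1x[ -0 0.088 -0.28 0.306 -0.001 -0 1 ]
1x[ 0 0.115 -0.321 0.357 -0.001 -0 1 ]
1x[ 0 0.145 -0.36 0.407 -0.001 -0 1 ]
1x[ 0 0.178 -0.396 0.458 -0.001 -0 1 ]
1x[ 0 0.215 -0.43 0.509 -0.001 -0 1 ]
1x[ 0 0.253 -0.461 0.56 -0.001 -0 1 ]
1x[ 0 0.294 -0.488 0.611 -0.001 -0 1 ]
CALL 12
1x[ 0 0.005 -0.043 0.045 -0.001 -0 1 ]
1x[ 0 0.012 -0.086 0.089 -0.001 -0 1 ]
1x[ 0 0.022 -0.128 0.134 -0.001 -0 1 ]
1x[ 0 0.035 -0.169 0.178 -0.001 -0 1 ]
1x[ 0 0.051 -0.209 0.223 -0.001 -0 1 ]
1x[ 0 0.07 -0.248 0.268 -0.001 -0 1 ]
1x[ 0.001 0.091 -0.286 0.312 -0.001 -0 1 ]
1x[ 0.001 0.115 -0.322 0.357 -0.001 -0 1 ]
1x[ 0.001 0.142 -0.356 0.401 -0.001 -0 1 ]
1x[ 0.001 0.17 -0.388 0.446 -0.002 -0 1 ]
1x[ 0.001 0.201 -0.418 0.49 -0.002 -0 1 ]
1x[ 0.001 0.234 -0.446 0.535 -0.002 -0 1 ]
```

Request:
move_arm(
  rows="0 0.005 -0.049 0.051 0 0 1; 0 0.014 -0.098 0.102 0 0 1; 0 0.027 -0.145 0.153 0 0 1; 0 0.043 -0.192 0.204 0 0 1; 0 0.064 -0.237 0.255 0 0 1; 0 0.088 -0.28 0.306 0 0 1; 0 0.115 -0.321 0.357 0 0 1; 0 0.145 -0.36 0.407 0 0 1; 0 0.178 -0.396 0.458 0 0 1; 0 0.215 -0.43 0.509 0 0 1; 0 0.253 -0.461 0.56 0 0 1; 0 0.294 -0.488 0.611 0 0 1",
)

```text
clock: 7.13
eef_pos: [493.3, 244.6, 267.9]
tool_rot: [-2.176, 0.001, 2.977]
force: [4.1, -3.2, -1.5]
width: 10.3
gripper_force: 62.1
```

```bash
python3 - <<'E'
from h import *
from cell import *
s=read_state();print(s['clock'],s['eef_pos'],s['tool_rot'],s['qpos'].round(2),s['width'],s['gripper_force'],s['force'])
p,r=cur();p0=np.array([479.1,160.1,121.5]);r0=R.from_euler('xyz',[3.138,.001,2.979])
print((r*r0.inv()).as_rotvec()@AY, p, arc(p0,r0,.96)[0],arc(p0,r0,(r*r0.inv()).as_rotvec()@AY)[0])
E
```

```text
7.1333 [493.30175872 244.64884564 267.93392179] [-2.17632780e+00  6.15156446e-04  2.97680592e+00] [-0.66  0.93 -0.34  1.21  0.65  1.96  0.35] 10.294263975741652 62.07928419113159 [ 4.13969252 -3.18237676 -1.52181542]
0.9688524351385247 [493.30175872 244.64884564 267.93392179] [493.16112286 246.79183021 268.19560389] [493.38523233 248.17354492 269.04788383]
```

```bash
python3 - <<'E'
from h import *
p,r=cur();Y=AX+np.pi
cx=lambda x,z:pts(CASE,[[x,0,z]])[0]
D=down(Y)
b=p-r.apply([0,0,90])
plan([[(p,r,-.2,4),(b,r,-.2),((p+b)/2*[1,0,0]+[0,290,380],tilt(Y,.0,0) if 0 else r,-.2)],
[(cx(-60,400),D,.9,11)],[(cx(-60,241),D,1)],[(cx(x,241),D,1,1) for x in(-40,-20,0,20,40,60,80,95,110,118)]])
E
```

```text
CALL 11
4x[ 0 0 0 0 0 0 -0.2 ]
4x[ 0 -0 -0.3 0 0 0 -0.2 ]
3x[ 0.005 -0.22 -0.338 0 0 0 -0.2 ]
CALL 11
11x[ -0.003 -0.258 0.254 -0.615 -0.001 -0.003 0.9 ]
CALL 5
5x[ 0 -0.001 0.531 0 -0 0 1 ]
CALL 10
1x[ 0 0.067 -0 0 -0 0 1 ]
1x[ 0 0.134 -0 0 -0 0 1 ]
1x[ 0 0.2 -0 0 -0 0 1 ]
1x[ 0 0.267 -0 0 -0 0 1 ]
1x[ 0 0.334 -0 0 -0 0 1 ]
1x[ 0 0.4 -0 0 -0 0 1 ]
1x[ 0 0.467 -0 0 -0 0 1 ]
1x[ 0 0.517 0 0 -0 0 1 ]
1x[ -0 0.567 0 0 -0 0 1 ]
1x[ -0 0.594 0 0 -0 0 1 ]
```

Request:
move_arm(
  rows="0 0 0 0 0 0 -0.2; 0 0 0 0 0 0 -0.2; 0 0 0 0 0 0 -0.2; 0 0 0 0 0 0 -0.2; 0 0 -0.3 0 0 0 -0.2; 0 0 -0.3 0 0 0 -0.2; 0 0 -0.3 0 0 0 -0.2; 0 0 -0.3 0 0 0 -0.2; 0.005 -0.22 -0.338 0 0 0 -0.2; 0.005 -0.22 -0.338 0 0 0 -0.2; 0.005 -0.22 -0.338 0 0 0 -0.2; 0.005 -0.22 -0.338 0 0 0 -0.2",
)

```text
clock: 8.13
eef_pos: [499.6, 288.5, 383.9]
tool_rot: [-2.183, 0.007, 2.976]
force: [0.4, -0.9, 0.8]
width: 51.7
gripper_force: 0.0
```

Request:
move_arm(
  rows="-0.003 -0.258 0.254 -0.615 0 -0.003 0.9; -0.003 -0.258 0.254 -0.615 0 -0.003 0.9; -0.003 -0.258 0.254 -0.615 0 -0.003 0.9; -0.003 -0.258 0.254 -0.615 0 -0.003 0.9; -0.003 -0.258 0.254 -0.615 0 -0.003 0.9; -0.003 -0.258 0.254 -0.615 0 -0.003 0.9; -0.003 -0.258 0.254 -0.615 0 -0.003 0.9; -0.003 -0.258 0.254 -0.615 0 -0.003 0.9; -0.003 -0.258 0.254 -0.615 0 -0.003 0.9; -0.003 -0.258 0.254 -0.615 0 -0.003 0.9; -0.003 -0.258 0.254 -0.615 0 -0.003 0.9; -0.003 -0.258 0.254 -0.615 0 -0.003 0.9",
)

```text
clock: 9.13
eef_pos: [481.9, 185.9, 398.5]
tool_rot: [3.139, -0.004, 2.985]
force: [0.7, 1.1, 0.1]
width: 4.3
gripper_force: 0.0
```

```bash
python3 - <<'E'
from h import *
from cell import *
import cv2
s=read_state();print(s['clock'],s['eef_pos'],s['tool_rot'],s['qpos'].round(2),s['width'],s['force'])
a=get_image('side')['img'][:,:,::-1];cv2.imwrite('pics/s5.png',cv2.resize(a[80:350,100:400],None,fx=2,fy=2))
E
```

```text
9.1333 [481.93122419 185.91824764 398.51411218] [ 3.13860047 -0.00387378  2.98480432] [-0.95  0.33  0.75  1.6  -0.24  1.3   1.26] 4.339017395426476 [0.6970521  1.10722752 0.12365194]
```

View pics/s5.png

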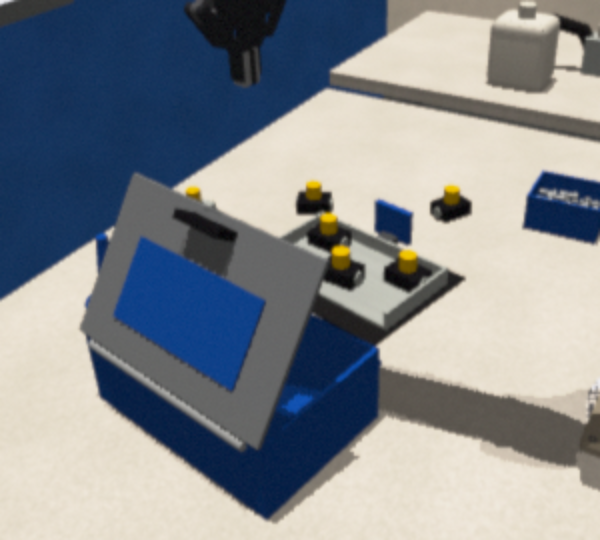

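The lid is held half open, with its edge at about (135,175)–(325,260). Next I'll push it from inside onto its stop.

Request:
move_arm(
  rows="0 0 0.525 0.002 0 0 1; 0 0 0.525 0.002 0 0 1; 0 0 0.525 0.002 0 0 1; 0 0 0.525 0.002 0 0 1; 0 0 0.525 0.002 0 0 1; 0 0 0.525 0.002 0 0 1",
)

```text
clock: 9.68
eef_pos: [481.3, 185.3, 240.6]
tool_rot: [-3.14, -0.005, 2.983]
force: [-0.4, 0.4, 0.8]
width: -0.2
gripper_force: 0.0
```

Request:
move_arm(
  rows="0 0.067 0 0 0 0 1; 0 0.134 0 0 0 0 1; 0 0.2 0 0 0 0 1; 0 0.267 0 0 0 0 1; 0 0.334 0 0 0 0 1; 0 0.4 0 0 0 0 1; 0 0.467 0 0 0 0 1; 0 0.517 0 0 0 0 1; 0 0.55 0 0 0 0 1; 0 0.57 0 0 0 0 1",
)

```text
clock: 10.52
eef_pos: [515.4, 360.8, 252.3]
tool_rot: [3.124, 0.012, 2.986]
force: [0.9, 2.2, 20.2]
width: -0.2
gripper_force: 7.5
```

```bash
python3 - <<'E'
from h import *
from cell import *
import cv2
s=read_state();print(s['eef_pos'],s['tool_rot'],s['qpos'].round(2),s['force'])
p=s['eef_pos'];print('case x', (p[:2]-CASE[:2])@[np.cos(CY),np.sin(CY)])
E
```

```text
[515.44376691 360.83017679 252.31959705] [3.12350485 0.01220386 2.98602374] [-1.03  0.62  0.65  1.57 -0.42  1.07  1.14] [ 0.94535276  2.15548743 20.21100714]
case x 119.15922705547426
```

Request:
move_arm(
  rows="0 0 -0.06 0 0 0 1; 0 0 -0.12 0 0 0 1; 0 0 -0.12 0 0 0 1; 0 0 -0.12 0 0 0 1",
)

```text
clock: 10.85
eef_pos: [510.9, 354.6, 281.4]
tool_rot: [3.136, 0.002, 2.983]
force: [0.2, -0.7, 0.2]
width: 0.1
gripper_force: 0.0
```

Request:
move_arm(
  rows="0 0.02 0 0 0 0 1; 0 0.04 0 0 0 0 1; 0 0.04 0 0 0 0 1",
)

```text
clock: 11.1
eef_pos: [510.9, 367.2, 277.5]
tool_rot: [3.14, -0.003, 2.984]
force: [0.5, -0.1, -0.2]
width: -0.1
gripper_force: 0.0
```

```bash
python3 - <<'E'
from h import *
from cell import *
import cv2
s=read_state();print(s['eef_pos'],s['tool_rot'],s['qpos'].round(2),s['force'])
p=s['eef_pos'];print('case x', (p[:2]-CASE[:2])@[np.cos(CY),np.sin(CY)])
for th in(1.4,1.5,1.6,1.7,1.8):print(th,proj('top',[lidpt(th,(-204,152*s,0)) for s in(1,-1)]).round(1).tolist(),proj('side',[lidpt(th,(-204,152*s,8)) for s in(1,-1)]).round(1).tolist())
a=get_image('side')['img'][:,:,::-1];b=get_image('top')['img'][:,:,::-1];
import numpy as np
cv2.imwrite('pics/s6.png',np.hstack([cv2.resize(a[60:310,100:300],None,fx=2,fy=2),cv2.resize(b[90:290,100:260],(400,500))]))
E
```

```text
[510.89510999 367.18814092 277.45864376] [ 3.1401485  -0.00317085  2.98356555] [-1.05  0.62  0.66  1.51 -0.4   1.16  1.1 ] [ 0.54144611 -0.07353698 -0.22348168]
case x 124.70691449926736
1.4 [[131.7, 235.6], [153.8, 123.3]] [[234.6, 215.4], [134.6, 167.1]]
1.5 [[123.9, 234.2], [146.2, 121.8]] [[226.5, 219.9], [126.5, 169.9]]
1.6 [[116.3, 232.9], [138.7, 120.5]] [[218.2, 225.5], [118.3, 173.6]]
1.7 [[109.0, 231.5], [131.5, 119.4]] [[209.7, 232.2], [110.1, 178.2]]
1.8 [[102.1, 230.1], [124.6, 118.4]] [[201.2, 240.1], [102.1, 183.8]]
```

View pics/s6.png

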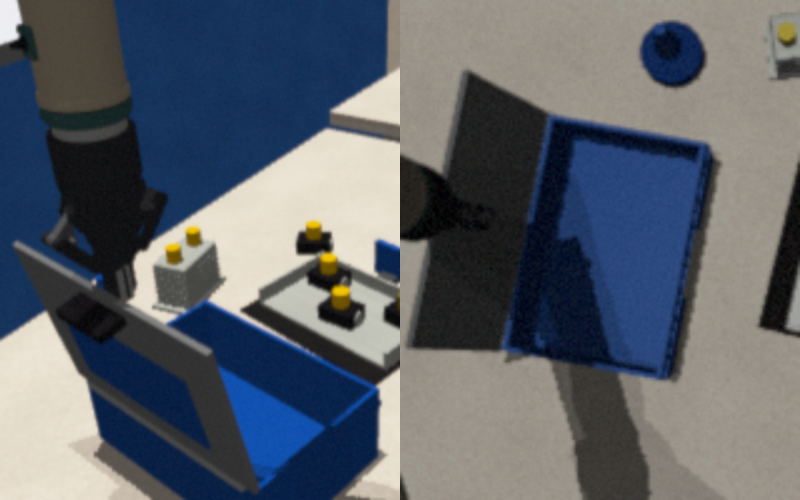

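The lid is at about 1.75 rad. I'll push a little further to reach the stop.

Request:
move_arm(
  rows="0 0.02 0 0 0 0 1; 0 0.033 0 0 0 0 1; 0 0.033 0 0 0 0 1",
)

```text
clock: 11.45
eef_pos: [512.9, 374.9, 277.7]
tool_rot: [-3.141, -0.003, 2.982]
force: [-0.4, -1.3, 0.2]
width: -0.1
gripper_force: 0.5
```

Request:
move_arm(
  rows="0 0.013 0 0 0 0 1; 0 0.026 0 0 0 0 1; 0 0.026 0 0 0 0 1",
)

```text
clock: 11.7
eef_pos: [512.9, 375.3, 277.8]
tool_rot: [-3.131, -0.006, 2.977]
force: [-6.6, -14.7, 5.2]
width: -0.3
gripper_force: 8.1
```

The lid is on its stop: −15 N and no further advance. Next, the loose valves.

```bash
cat >> h.py <<'E'
TRAY=np.array([505.6,-80.6,-.21])
def caps(z=52):
    from cell import get_image
    import cv2
    a=get_image('top')['img'];h=cv2.cvtColor(a,cv2.COLOR_RGB2HSV)
    m=cv2.inRange(h,(18,120,60),(35,255,255));n,l,st,c=cv2.connectedComponentsWithStats(m)
    o=[(c[i],st[i,4]) for i in range(1,n) if st[i,4]>12]
    for k,ar in o: print(k.round(1),ar,back('top',k,z).round(1),'tray',((back('top',k,61)-[*TRAY[:2],4])@R.from_euler('z',TRAY[2]).as_matrix()).round(1))
E
python3 - <<'E'
from h import *
from cell import *
caps()
Y=AX+np.pi
A=np.array([665,-230,0]);
S1=pts(TRAY,[(82,32,0)])[0];S1[2]=0
g=1.9;q=g-.617
plan([[((505,320,300),down(Y),0),((510,180,330),down(2.7),-.3)],[((600,-60,220),down(2.2),-.3,8)],[(A+[0,0,120],down(g),-.3),(A+[0,0,19],down(g),-.3,5)],[(A+[0,0,19],down(g),1,6)],
[(A+[0,0,110],down(g),1),(S1+[0,0,110],down(q),1)],[(S1+[0,0,31],down(q),1),(S1+[0,0,31],down(q),-.2,4)],[(S1+[0,0,130],down(q),-.3)]])
E
```

```text
[273.  100.4] 47 [789.6 -36.3  52. ] tray [266.1 102.1  57. ]
[254.3 102.7] 43 [781.4  24.9  52. ] tray [245.5 159.8  57. ]
[331.9 138.1] 68 [ 667.2 -228.6   52. ] tray [ 186.9 -110.1   57. ]
[301.1 165. ] 70 [ 578.4 -129.6   52. ] tray [ 80.2 -32.3  57. ]
[277.1 185.2] 73 [511.7 -53.   52. ] tray [-0.6 28.2 57. ]
[363.  206.6] 74 [ 446.7 -328.8   52. ] tray [  -6.6 -253.2   57. ]
[289.3 214.5] 76 [417.9 -93.3  52. ] tray [-83.3 -30.3  57. ]
CALL 8
3x[ -0.004 -0.187 -0.072 -0.007 -0.004 -0.002 0 ]
5x[ -0.096 -0.645 -0.168 -0.007 -0.003 0.176 -0.3 ]
CALL 8
8x[ -0.613 -0.596 0.367 -0 -0 0.319 -0.3 ]
CALL 12
7x[ -0.586 -0.157 0.333 -0 0 0.191 -0.3 ]
5x[ -0.586 -0.157 0.67 -0 0 0.191 -0.3 ]
CALL 6
6x[ 0 -0 0 -0 0 -0 1 ]
CALL 11
4x[ 0 -0 -0.303 -0 0 -0 1 ]
7x[ 0.594 -0.053 -0.303 -0 0 0.392 1 ]
CALL 7
3x[ 0 -0 0.263 -0 0 0 1 ]
4x[ 0 -0 0.263 -0 0 0 -0.2 ]
CALL 4
4x[ 0 -0 -0.33 -0 0 0 -0.3 ]
```

Request:
move_arm(
  rows="-0.004 -0.187 -0.072 -0.007 -0.004 -0.002 0; -0.004 -0.187 -0.072 -0.007 -0.004 -0.002 0; -0.004 -0.187 -0.072 -0.007 -0.004 -0.002 0; -0.096 -0.645 -0.168 -0.007 -0.003 0.176 -0.3; -0.096 -0.645 -0.168 -0.007 -0.003 0.176 -0.3; -0.096 -0.645 -0.168 -0.007 -0.003 0.176 -0.3; -0.096 -0.645 -0.168 -0.007 -0.003 0.176 -0.3; -0.096 -0.645 -0.168 -0.007 -0.003 0.176 -0.3; -0.096 -0.645 -0.168 -0.007 -0.003 0.176 -0.3",
)

```text
clock: 12.5
eef_pos: [512.5, 187.2, 329.1]
tool_rot: [3.126, 0.001, 2.703]
force: [-0.5, 1.2, 0.5]
width: 55.5
gripper_force: 0.0
```

Request:
move_arm(
  rows="-0.613 -0.596 0.367 0 0 0.319 -0.3; -0.613 -0.596 0.367 0 0 0.319 -0.3; -0.613 -0.596 0.367 0 0 0.319 -0.3; -0.613 -0.596 0.367 0 0 0.319 -0.3; -0.613 -0.596 0.367 0 0 0.319 -0.3; -0.613 -0.596 0.367 0 0 0.319 -0.3; -0.613 -0.596 0.367 0 0 0.319 -0.3; -0.613 -0.596 0.367 0 0 0.319 -0.3; -0.613 -0.596 0.367 0 0 0.319 -0.3",
)

```text
clock: 13.25
eef_pos: [603.9, -51.1, 214.4]
tool_rot: [3.132, -0.007, 2.203]
force: [-0.7, 0.0, -0.9]
width: 55.6
gripper_force: 0.0
```

Request:
move_arm(
  rows="-0.586 -0.157 0.333 0 0 0.191 -0.3; -0.586 -0.157 0.333 0 0 0.191 -0.3; -0.586 -0.157 0.333 0 0 0.191 -0.3; -0.586 -0.157 0.333 0 0 0.191 -0.3; -0.586 -0.157 0.333 0 0 0.191 -0.3; -0.586 -0.157 0.333 0 0 0.191 -0.3; -0.586 -0.157 0.333 0 0 0.191 -0.3",
)

```text
clock: 13.83
eef_pos: [670.2, -219.1, 112.5]
tool_rot: [3.134, -0.011, 1.904]
force: [-0.1, 0.8, -0.3]
width: 55.8
gripper_force: 0.0
```

```bash
python3 - <<'E'
from h import *
from cell import *
s=read_state();print(s['clock'],s['eef_pos'],s['tool_rot'],s['qpos'].round(2),s['force'])
caps()
A=np.array([665.5,-229.5,0]);
S1=pts(TRAY,[(82,32,0)])[0];S1[2]=0
g=1.9;q=g-.617
plan([[(A+[0,0,70],down(g),-.3),(A+[0,0,19],down(g),-.3,3),(A+[0,0,19],down(g),1,6)],
[(A+[0,0,110],down(g),1),(S1+[0,0,110],down(q),1)],[(S1+[0,0,31],down(q),1),(S1+[0,0,31],down(q),-.2,4)],[(S1+[0,0,130],down(q),-.3)]])
E
```

```text
13.8333 [ 670.22926179 -219.11449031  112.54142396] [ 3.13429561 -0.01074287  1.90410366] [-0.09  0.94  0.76  1.45 -0.72  1.05  1.17] [-0.08680588  0.84721382 -0.25167999]
[273.  100.6] 45 [789.2 -36.4  52. ] tray [265.7 101.9  57. ]
[254.3 102.7] 43 [781.4  24.9  52. ] tray [245.5 159.8  57. ]
[363.  206.6] 74 [ 446.7 -328.8   52. ] tray [  -6.6 -253.2   57. ]
[289.4 214.9] 66 [416.9 -93.6  52. ] tray [-84.3 -30.8  57. ]
CALL 12
3x[ -0.034 -0.032 0.145 0.006 -0.007 0.004 -0.3 ]
3x[ -0.036 -0.034 0.315 0.006 -0.007 0.004 -0.3 ]
6x[ -0.036 -0.034 0.315 0.006 -0.007 0.004 1 ]
CALL 11
4x[ -0 0 -0.303 -0 -0 -0 1 ]
7x[ 0.593 -0.054 -0.303 -0 -0 0.393 1 ]
CALL 7
3x[ -0 -0 0.263 -0 0 -0 1 ]
4x[ -0 -0 0.263 -0 0 -0 -0.2 ]
CALL 4
4x[ -0 -0 -0.33 -0 0 -0 -0.3 ]
```

Request:
move_arm(
  rows="0 0 0 0 0 0 -0.3; 0 0 0 0 0 0 -0.3; 0 0 0 0 0 0 -0.3",
)

```text
clock: 14.13
eef_pos: [671.1, -217.5, 115.7]
tool_rot: [3.131, -0.009, 1.907]
force: [0.4, 0.6, -0.3]
width: 55.4
gripper_force: 0.0
```

```bash
python3 - <<'E'
from h import *
from cell import *
s=read_state();print(s['clock'],s['eef_pos'],s['tool_rot'])
A=np.array([665.5,-229.5,0]);
S1=pts(TRAY,[(82,32,0)])[0];S1[2]=0
g=1.9;q=g-.617
plan([[(A+[0,0,70],down(g),-.3),(A+[0,0,19],down(g),-.3,3),(A+[0,0,19],down(g),1,6)],
[(A+[0,0,110],down(g),1),(S1+[0,0,110],down(q),1)],[(S1+[0,0,31],down(q),1),(S1+[0,0,31],down(q),-.2,4)],[(S1+[0,0,130],down(q),-.3)]])
E
```

```text
14.1333 [ 671.1375549  -217.46226054  115.67147703] [ 3.1308141  -0.00900394  1.90691658]
CALL 12
3x[ -0.033 -0.033 0.152 0.007 -0.006 0.004 -0.3 ]
3x[ -0.035 -0.034 0.322 0.007 -0.006 0.004 -0.3 ]
6x[ -0.035 -0.034 0.322 0.007 -0.006 0.004 1 ]
CALL 11
4x[ 0 -0.001 -0.304 -0 0 0 1 ]
7x[ 0.594 -0.055 -0.304 -0 0 0.393 1 ]
CALL 7
3x[ -0 0 0.263 0 0 0 1 ]
4x[ -0 0 0.263 0 0 0 -0.2 ]
CALL 4
4x[ -0 0 -0.33 0 0 0 -0.3 ]
```

Request:
move_arm(
  rows="-0.033 -0.033 0.152 0.007 -0.006 0.004 -0.3; -0.033 -0.033 0.152 0.007 -0.006 0.004 -0.3; -0.033 -0.033 0.152 0.007 -0.006 0.004 -0.3; -0.035 -0.034 0.322 0.007 -0.006 0.004 -0.3; -0.035 -0.034 0.322 0.007 -0.006 0.004 -0.3; -0.035 -0.034 0.322 0.007 -0.006 0.004 -0.3; -0.035 -0.034 0.322 0.007 -0.006 0.004 1; -0.035 -0.034 0.322 0.007 -0.006 0.004 1; -0.035 -0.034 0.322 0.007 -0.006 0.004 1; -0.035 -0.034 0.322 0.007 -0.006 0.004 1; -0.035 -0.034 0.322 0.007 -0.006 0.004 1; -0.035 -0.034 0.322 0.007 -0.006 0.004 1",
)

```text
clock: 15.13
eef_pos: [666.1, -233.1, 20.8]
tool_rot: [3.141, 0.003, 1.898]
force: [-0.5, 0.2, 6.6]
width: 25.4
gripper_force: 59.4
```

Request:
move_arm(
  rows="0 0 -0.15 0 0 0 1; 0 0 -0.304 0 0 0 1; 0 0 -0.304 0 0 0 1; 0 0 -0.304 0 0 0 1; 0.594 -0.055 -0.304 0 0 0.393 1; 0.594 -0.055 -0.304 0 0 0.393 1; 0.594 -0.055 -0.304 0 0 0.393 1; 0.594 -0.055 -0.304 0 0 0.393 1; 0.594 -0.055 -0.304 0 0 0.393 1; 0.594 -0.055 -0.304 0 0 0.393 1; 0.594 -0.055 -0.304 0 0 0.393 1; 0.594 -0.055 -0.304 0 0 0.393 1",
)

```text
clock: 16.13
eef_pos: [592.1, -70.0, 109.0]
tool_rot: [-3.141, 0.003, 1.281]
force: [-0.2, -0.9, 0.2]
width: 25.4
gripper_force: 59.2
```

```bash
python3 - <<'E'
from h import *
from cell import *
caps()
s=read_state();print(s['clock'],s['eef_pos'],s['tool_rot'],s['width'],s['force'])
S1=pts(TRAY,[(82,32,0)])[0];S1[2]=0
q=1.9-.617;print(S1,q)
plan([[(S1+[0,0,60],down(q),1,4),(S1+[0,0,32],down(q),1,3)],[(S1+[0,0,31],down(q),-.2,4),(S1+[0,0,130],down(q),-.3)]])
E
```

```text
[273.  100.6] 45 [789.2 -36.4  52. ] tray [265.7 101.9  57. ]
[254.3 102.8] 42 [781.2  24.9  52. ] tray [245.2 159.8  57. ]
[301.3 164.8] 66 [ 579.  -130.3   52. ] tray [ 80.9 -32.9  57. ]
[277.4 185.2] 60 [511.8 -53.8  52. ] tray [-0.2 27.5 57. ]
[363.  206.7] 75 [ 446.5 -328.6   52. ] tray [  -6.8 -253.1   57. ]
[289.3 214.6] 75 [417.8 -93.1  52. ] tray [-83.4 -30.2  57. ]
16.1833 [592.13893107 -70.48909562 109.12718216] [-3.14136844e+00  3.04853493e-03  1.28014834e+00] 25.256509843521563 [ 0.66018848  0.19527477 -0.93936527]
[592.4692518  -66.39672252   0.        ] 1.283
CALL 7
4x[ 0.014 -0.003 0.164 -0 0.002 -0.002 1 ]
3x[ 0.014 -0.003 0.257 -0 0.002 -0.002 1 ]
CALL 8
4x[ 0 0 0.003 -0 -0 0 -0.2 ]
4x[ 0 0 -0.327 -0 -0 0 -0.3 ]
```

Request:
move_arm(
  rows="0.014 -0.003 0.164 0 0.002 -0.002 1; 0.014 -0.003 0.164 0 0.002 -0.002 1; 0.014 -0.003 0.22 0 0.002 -0.002 1; 0.014 -0.003 0.257 0 0.002 -0.002 1; 0.014 -0.003 0.257 0 0.002 -0.002 1; 0.014 -0.003 0.257 0 0.002 -0.002 1; 0.014 -0.003 0.257 0 0.002 -0.002 1",
)

```text
clock: 16.77
eef_pos: [592.4, -65.2, 32.7]
tool_rot: [-3.141, -0.001, 1.283]
force: [0.2, -0.8, -0.3]
width: 25.5
gripper_force: 63.6
```

Request:
move_arm(
  rows="0 0 0.003 0 0 0 -0.2; 0 0 0.003 0 0 0 -0.2; 0 0 0.003 0 0 0 -0.2; 0 0 0.003 0 0 0 -0.2; 0 0 -0.1 0 0 0 -0.25; 0 0 -0.327 0 0 0 -0.3; 0 0 -0.327 0 0 0 -0.3; 0 0 -0.327 0 0 0 -0.3; 0 0 -0.327 0 0 0 -0.3",
)

```text
clock: 17.52
eef_pos: [593.2, -64.7, 131.8]
tool_rot: [3.139, -0.002, 1.284]
force: [0.3, 0.2, 0.1]
width: 55.6
gripper_force: 0.0
```

```bash
python3 - <<'E'
from h import *
from cell import *
s=read_state();print(s['clock'],s['eef_pos'],s['tool_rot'],s['width'],s['force'])
B=np.array([445.5,-329.5,0]);g=2.4
plan([[((520,-200,130),down(1.8),-.3),(B+[0,0,130],down(g),-.3)]])
E
```

```text
17.5167 [593.15282839 -64.71084495 131.8341467 ] [ 3.13947679e+00 -2.18544147e-03  1.28375753e+00] 55.64227023442542 [0.29096514 0.1526662  0.13493705]
CALL 12
6x[ -0.502 -0.106 0.005 0.002 -0.001 -0.329 -0.3 ]
6x[ -0.986 -0.222 0.003 0.002 -0 -0.711 -0.3 ]
```

Request:
move_arm(
  rows="-0.502 -0.106 0.005 0.002 0 -0.329 -0.3; -0.502 -0.106 0.005 0.002 0 -0.329 -0.3; -0.502 -0.106 0.005 0.002 0 -0.329 -0.3; -0.502 -0.106 0.005 0.002 0 -0.329 -0.3; -0.502 -0.106 0.005 0.002 0 -0.329 -0.3; -0.986 -0.222 0.003 0.002 0 -0.711 -0.3; -0.986 -0.222 0.003 0.002 0 -0.711 -0.3; -0.986 -0.222 0.003 0.002 0 -0.711 -0.3; -0.986 -0.222 0.003 0.002 0 -0.711 -0.3; -0.986 -0.222 0.003 0.002 0 -0.711 -0.3; -0.986 -0.222 0.003 0.002 0 -0.711 -0.3; -0.986 -0.222 0.003 0.002 0 -0.711 -0.3",
)

```text
clock: 18.52
eef_pos: [444.3, -328.2, 127.9]
tool_rot: [-3.141, -0.005, 2.397]
force: [0.3, -0.5, -0.7]
width: 55.4
gripper_force: 0.0
```

```bash
python3 - <<'E'
from h import *
from cell import *
import cv2
caps()
d=get_image('wrist')['img'][:,:,::-1];cv2.imwrite('pics/w7.png',d)
b=get_image('top')['img'][:,:,::-1];cv2.imwrite('pics/t7.png',b)
s=read_state();print(s['clock'],s['eef_pos'],s['tool_rot'],s['width'],s['force'])
B=np.array([445.5,-329.5,0]);g=2.4;q=g-1.31
S=pts(TRAY,[(-84,32,0)])[0];S[2]=0
print(wproj(B+[0,0,52],*cur()))
plan([[(B+[0,0,70],down(g),-.3),(B+[0,0,20],down(g),-.3,3),(B+[0,0,20],down(g),1,6)],
[(B+[0,0,120],down(g),1),((470,-230,120),down(1.9),1)],[(S+[0,0,120],down(q),1)]])
E
```

```text
[273.1 100.5] 46 [789.4 -36.5  52. ] tray [266.  101.8  57. ]
[254.3 102.7] 43 [781.4  24.9  52. ] tray [245.5 159.8  57. ]
[280.  159.9] 70 [593.9 -61.5  52. ] tray [81.1 37.  57. ]
[301.1 165. ] 70 [ 578.4 -129.6   52. ] tray [ 80.2 -32.3  57. ]
[277.1 185.2] 72 [511.9 -53.   52. ] tray [-0.4 28.3 57. ]
[288.  212.6] 34 [424.  -89.1  52. ] tray [-78.3 -25.   57. ]
18.6667 [ 445.05602204 -327.64183625  128.1021635 ] [-3.13998603 -0.00473994  2.40082279] 55.48947736157812 [ 0.79844996 -0.9054082   0.8964639 ]
[[253.45345261 190.84323568]]
CALL 12
3x[ -0.006 -0.003 0.194 -0.001 -0.003 0.001 -0.3 ]
3x[ -0.007 -0.003 0.36 -0.001 -0.003 0.001 -0.3 ]
6x[ -0.007 -0.003 0.36 -0.001 -0.003 0.001 1 ]
CALL 10
4x[ 0 -0 -0.333 -0 -0 -0 1 ]
6x[ 0.164 0.3 -0.333 -0 -0 0.318 1 ]
CALL 8
8x[ 0.668 0.087 -0 -0 0 0.515 1 ]
```

```bash
python3 - <<'E'
import cv2
h=cv2.cvtColor(cv2.imread('pics/w7.png'),cv2.COLOR_BGR2HSV)
n,l,st,c=cv2.connectedComponentsWithStats(cv2.inRange(h,(18,120,60),(35,255,255)))
print([(c[i].round(),st[i]) for i in range(1,n) if st[i,4]>30])
E
```

```text
[(array([424.,   6.]), array([407,   0,  37,  16, 452], dtype=int32)), (array([496.,  60.]), array([480,  46,  32,  28, 767], dtype=int32)), (array([509., 126.]), array([506, 115,   6,  22,  97], dtype=int32)), (array([483., 155.]), array([467, 140,  33,  31, 785], dtype=int32)), (array([252., 189.]), array([236, 171,  33,  37, 985], dtype=int32))]
```

Cap seen at (252,189) against an expected (253,191), so it hasn't moved. Grasping it now.

Request:
move_arm(
  rows="-0.006 -0.003 0.194 0 -0.003 0.001 -0.3; -0.006 -0.003 0.194 0 -0.003 0.001 -0.3; -0.006 -0.003 0.194 0 -0.003 0.001 -0.3; -0.007 -0.003 0.36 0 -0.003 0.001 -0.3; -0.007 -0.003 0.36 0 -0.003 0.001 -0.3; -0.007 -0.003 0.36 0 -0.003 0.001 -0.3; -0.007 -0.003 0.36 0 -0.003 0.001 1; -0.007 -0.003 0.36 0 -0.003 0.001 1; -0.007 -0.003 0.36 0 -0.003 0.001 1; -0.007 -0.003 0.36 0 -0.003 0.001 1; -0.007 -0.003 0.36 0 -0.003 0.001 1; -0.007 -0.003 0.36 0 -0.003 0.001 1",
)

```text
clock: 19.67
eef_pos: [445.9, -332.2, 22.8]
tool_rot: [-3.14, 0.005, 2.399]
force: [-0.7, -0.7, 6.5]
width: 25.1
gripper_force: 59.0
```

Request:
move_arm(
  rows="0 0 -0.16 0 0 0 1; 0 0 -0.333 0 0 0 1; 0 0 -0.333 0 0 0 1; 0 0 -0.333 0 0 0 1; 0.164 0.3 -0.333 0 0 0.318 1; 0.164 0.3 -0.333 0 0 0.318 1; 0.164 0.3 -0.333 0 0 0.318 1; 0.164 0.3 -0.333 0 0 0.318 1; 0.164 0.3 -0.333 0 0 0.318 1; 0.164 0.3 -0.333 0 0 0.318 1; 0.164 0.3 -0.333 0 0 0.318 1",
)

```text
clock: 20.58
eef_pos: [469.2, -232.4, 120.6]
tool_rot: [-3.14, 0.003, 1.901]
force: [0.4, -0.3, -1.4]
width: 25.3
gripper_force: 59.2
```

Request:
move_arm(
  rows="0.668 0.087 0 0 0 0.515 1; 0.668 0.087 0 0 0 0.515 1; 0.668 0.087 0 0 0 0.515 1; 0.668 0.087 0 0 0 0.515 1; 0.668 0.087 0 0 0 0.515 1; 0.668 0.087 0 0 0 0.515 1; 0.668 0.087 0 0 0 0.515 1; 0.668 0.087 0 0 0 0.515 1; 0.668 0.087 0 0 0 0.515 1; 0.668 0.087 0 0 0 0.515 1",
)

```text
clock: 21.42
eef_pos: [429.8, -34.4, 120.1]
tool_rot: [3.14, 0.002, 1.091]
force: [0.2, -0.2, -0.5]
width: 25.3
gripper_force: 59.2
```

```bash
python3 - <<'E'
from h import *
from cell import *
s=read_state();print(s['clock'],s['eef_pos'],s['tool_rot'],s['width'],s['force'],s['qpos'].round(2))
S=pts(TRAY,[(-84,30,0)])[0];S[2]=0;q=1.09
print(S)
plan([[(S+[0,0,60],down(q),1,4),(S+[0,0,32],down(q),1,4)],[(S+[0,0,31],down(q),-.2,4),(S+[0,0,150],down(q),-.3)]])
E
```

```text
21.4167 [429.79042692 -34.44154652 120.11013286] [3.14033613e+00 2.12349980e-03 1.09089054e+00] 25.338935456321284 [ 0.21819824 -0.17810156 -0.46235768] [-0.63  0.72  1.02  2.21 -0.96  0.75  0.58]
[429.69920016 -33.74844097   0.        ]
CALL 8
4x[ 0.002 -0.002 0.2 0.001 0.001 0.001 1 ]
4x[ 0.003 -0.002 0.294 0.001 0.001 0.001 1 ]
CALL 8
4x[ -0 0 0.003 -0 0 -0 -0.2 ]
4x[ -0.001 0 -0.394 -0 0 -0 -0.3 ]
```

Request:
move_arm(
  rows="0.002 -0.002 0.2 0.001 0.001 0.001 1; 0.002 -0.002 0.2 0.001 0.001 0.001 1; 0.002 -0.002 0.25 0.001 0.001 0.001 1; 0.003 -0.002 0.29 0.001 0.001 0.001 1; 0.003 -0.002 0.29 0.001 0.001 0.001 1; 0.003 -0.002 0.29 0.001 0.001 0.001 1; 0.003 -0.002 0.29 0.001 0.001 0.001 1",
)

```text
clock: 22.0
eef_pos: [429.8, -33.6, 33.6]
tool_rot: [3.141, 0.001, 1.088]
force: [0.0, -0.8, -0.4]
width: 25.3
gripper_force: 65.9
```

Request:
move_arm(
  rows="0 0 0.003 0 0 0 -0.2; 0 0 0.003 0 0 0 -0.2; 0 0 0.003 0 0 0 -0.2; 0 0 0.003 0 0 0 -0.2; 0 0 -0.1 0 0 0 -0.25; 0 0 -0.394 0 0 0 -0.3; 0 0 -0.394 0 0 0 -0.3; 0 0 -0.394 0 0 0 -0.3; 0 0 -0.394 0 0 0 -0.3; 0 0 -0.394 0 0 0 -0.3",
)

```text
clock: 22.83
eef_pos: [429.5, -31.7, 151.0]
tool_rot: [-3.141, -0.0, 1.09]
force: [-0.0, -0.0, -0.6]
width: 56.0
gripper_force: 0.0
```

```bash
python3 - <<'E'
from h import *
from cell import *
s=read_state();print(s['clock'],s['eef_pos'],s['tool_rot'],s['width'],s['force'],s['qpos'].round(2))
Hd=pts(TRAY,[(0,-105,0)])[0];Hd[2]=0;Y=TRAY[2]+np.pi
print(Hd,Y)
plan([[((445,-110,190),down(1.9),-.2),],[(Hd+[0,0,170],down(Y),-.2)]])
E
```

```text
22.8333 [429.46199298 -31.72514624 151.02870822] [-3.14080003e+00 -9.05356469e-05  1.08998449e+00] 55.95405454741656 [-0.01939716 -0.0442985  -0.55423214] [-0.59  0.59  0.9   2.18 -0.73  0.7   0.33]
[ 483.71171052 -183.29324605    0.        ] 2.931592653589793
CALL 8
8x[ -0.207 0.166 -0.13 -0 -0 -0.516 -0.2 ]
CALL 10
10x[ -0.274 0.043 0.066 -0 -0.001 -0.656 -0.2 ]
```

Request:
move_arm(
  rows="-0.207 0.166 -0.13 0 0 -0.516 -0.2; -0.207 0.166 -0.13 0 0 -0.516 -0.2; -0.207 0.166 -0.13 0 0 -0.516 -0.2; -0.207 0.166 -0.13 0 0 -0.516 -0.2; -0.207 0.166 -0.13 0 0 -0.516 -0.2; -0.207 0.166 -0.13 0 0 -0.516 -0.2; -0.207 0.166 -0.13 0 0 -0.516 -0.2; -0.207 0.166 -0.13 0 0 -0.516 -0.2; -0.207 0.166 -0.13 0 0 -0.516 -0.2",
)

```text
clock: 23.58
eef_pos: [444.1, -110.3, 188.9]
tool_rot: [-3.139, -0.002, 1.897]
force: [0.5, 0.2, 0.5]
width: 51.2
gripper_force: 0.0
```

Request:
move_arm(
  rows="-0.274 0.043 0.066 0 0 -0.656 -0.2; -0.274 0.043 0.066 0 0 -0.656 -0.2; -0.274 0.043 0.066 0 0 -0.656 -0.2; -0.274 0.043 0.066 0 0 -0.656 -0.2; -0.274 0.043 0.066 0 0 -0.656 -0.2; -0.274 0.043 0.066 0 0 -0.656 -0.2; -0.274 0.043 0.066 0 0 -0.656 -0.2; -0.274 0.043 0.066 0 0 -0.656 -0.2; -0.274 0.043 0.066 0 0 -0.656 -0.2; -0.274 0.043 0.066 0 0 -0.656 -0.2; -0.274 0.043 0.066 0 0 -0.656 -0.2; -0.274 0.043 0.066 0 0 -0.656 -0.2",
)

```text
clock: 24.58
eef_pos: [483.5, -184.2, 170.0]
tool_rot: [-3.141, -0.002, 2.927]
force: [0.5, 0.4, 0.6]
width: 51.4
gripper_force: 0.0
```

```bash
python3 - <<'E'
from h import *
from cell import *
import cv2
w=get_image('wrist')['img'][:,:,::-1];t=get_image('top')['img'][:,:,::-1]
cv2.imwrite('pics/c8.png',np.hstack([cv2.resize(w[:,60:400],(400,452)),cv2.resize(t[100:270,200:350],(400,452))]))
s=read_state();print(s['clock'],s['eef_pos'],s['tool_rot'],s['width'],s['force'],s['qpos'].round(2))
p,r=cur()
print(wproj(pts(TRAY,[(a,b,76) for a in(-35,35) for b in(-111,-99)],4),p,r).round(1).tolist())
Hd=pts(TRAY,[(0,-105,0)])[0];Hd[2]=0;Y=TRAY[2]+np.pi
plan([[(Hd+[0,0,80],down(Y),-.1),(Hd+[0,0,36],down(Y),-.1,4),(Hd+[0,0,36],down(Y),-.1,2)],[(Hd+[0,0,36],down(Y),1,5)]])
E
```

```text
24.6833 [ 483.59854551 -184.12974825  170.13968187] [-3.14099151e+00 -1.31062267e-03  2.92827343e+00] 50.705707441213974 [0.16420344 0.10795044 0.4188163 ] [ 0.07  0.52  0.35  1.94 -0.26  0.72  1.93]
[[248.4, 144.4], [262.5, 144.3], [249.1, 220.2], [262.1, 220.2]]
CALL 10
4x[ -0 0.003 0.3 -0 -0.001 -0.002 -0.1 ]
4x[ -0 0.003 0.447 -0 -0.001 -0.002 -0.1 ]
2x[ -0 0.003 0.447 -0 -0.001 -0.002 -0.1 ]
CALL 5
5x[ -0 0 0 -0 0 -0 1 ]
```

View pics/c8.png

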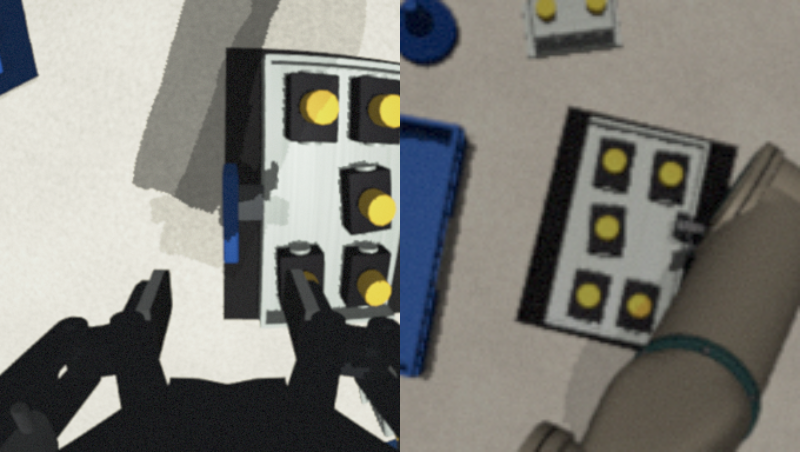

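All five valves are on the tray, and the handle lies between the jaws at wrist (230,210). I'll grip it.

Request:
move_arm(
  rows="0 0.003 0.3 0 0 -0.002 -0.1; 0 0.003 0.3 0 0 -0.002 -0.1; 0 0.003 0.3 0 0 -0.002 -0.1; 0 0.003 0.38 0 0 -0.002 -0.1; 0 0.003 0.447 0 0 -0.002 -0.1; 0 0.003 0.447 0 0 -0.002 -0.1; 0 0.003 0.447 0 0 -0.002 -0.1",
)

```text
clock: 25.27
eef_pos: [483.5, -183.6, 36.6]
tool_rot: [-3.141, -0.002, 2.932]
force: [-0.0, -0.4, -0.1]
width: 46.9
gripper_force: 0.0
```

Request:
move_arm(
  rows="0 0 0 0 0 0 1; 0 0 0 0 0 0 1; 0 0 0 0 0 0 1; 0 0 0 0 0 0 1; 0 0 0 0 0 0 1; 0 0 0 0 0 0 1; 0 0 0 0 0 0 1",
)

```text
clock: 25.85
eef_pos: [484.8, -183.5, 37.9]
tool_rot: [-3.141, 0.002, 2.933]
force: [-0.3, 0.6, 7.0]
width: 10.9
gripper_force: 58.8
```

```bash
python3 - <<'E'
from h import *
from cell import *
s=read_state();print(s['clock'],s['eef_pos'],s['tool_rot'],s['width'],s['force'],s['qpos'].round(2))
p,r=cur();np.save('grip.npy',np.r_[p,s['tool_rot']])
# tray pose from grip: tray frame fixed in tool
t0=R.from_euler('z',TRAY[2]);o=r.inv().apply(np.array([TRAY[0],TRAY[1],4])-p);rt=r.inv()*t0
print('tray origin in tool',o)
def tool(lip,yaw,t): # lip world pos, tray yaw, tilt (lip down)
    ax=np.array([np.cos(yaw),np.sin(yaw),0]);RT=R.from_rotvec(-t*ax)*R.from_euler('z',yaw)
    org=np.array(lip)-RT.apply([0,75,5]);Rtool=RT*rt.inv();return org-Rtool.apply(o),Rtool
cx=lambda x,z:pts(CASE,[[x,0,z]])[0]
L0=pts(TRAY,[(0,75,9)])[0]
A=TRAY[2];B=CASE[2]-np.pi/2;print(A,B,cx(-45,0))
k=0
C1=[(*tool(L0+[0,0,z],A,0),1,1) for z in(8,20,40,65,90,115,140,165,165,165)]
E=cx(-45,174);C2=[]
for i in range(1,13):
    f=min(1,i/10);f=f*f*(3-2*f);C2.append((*tool(L0+[0,0,165]+f*(E-L0-[0,0,165]),A+f*(B-A),0),1,1))
plan([C1,C2])
E
```

```text
25.85 [ 484.78559398 -183.45258933   37.93022177] [-3.14131692e+00  1.69206766e-03  2.93327623e+00] 10.870190712996804 [-0.31727159  0.63660559  6.97448594] [ 0.16  0.73  0.22  2.03 -0.37  0.42  2.03]
tray origin in tool [  0.96425651 104.94300782  33.89970352]
-0.21 -0.16079632679489664 [484.89530598 199.48049545   0.        ]
CALL 10
1x[ -0 -0 -0.027 -0 -0 0 1 ]
1x[ -0 -0 -0.067 -0 -0 0 1 ]
1x[ -0 -0 -0.133 -0 -0 0 1 ]
1x[ -0 -0 -0.217 -0 -0 0 1 ]
1x[ -0.001 -0 -0.3 -0 -0 0 1 ]
1x[ -0.001 -0 -0.383 -0 -0 0 1 ]
1x[ -0.001 -0 -0.467 -0 -0 0 1 ]
1x[ -0.001 -0 -0.55 -0 -0 0 1 ]
1x[ -0.001 -0 -0.55 -0 -0 0 1 ]
1x[ -0.001 -0 -0.55 -0 -0 0 1 ]
CALL 12
1x[ 0.007 0.018 -0 -0 -0 -0.001 1 ]
1x[ 0.024 0.067 -0 -0 -0 -0.003 1 ]
1x[ 0.05 0.14 -0 -0 -0 -0.007 1 ]
1x[ 0.082 0.228 -0 -0 -0 -0.011 1 ]
1x[ 0.116 0.325 -0 -0 -0 -0.016 1 ]
1x[ 0.15 0.421 -0 -0 -0 -0.02 1 ]
1x[ 0.182 0.509 -0 -0 -0 -0.025 1 ]
1x[ 0.208 0.582 -0.001 -0 -0 -0.028 1 ]
1x[ 0.225 0.632 -0.001 -0 -0 -0.03 1 ]
1x[ 0.232 0.65 -0.001 -0 -0 -0.031 1 ]
1x[ 0.232 0.65 -0.001 -0 -0 -0.031 1 ]
1x[ 0.232 0.65 -0.001 -0 -0 -0.031 1 ]
```

Request:
move_arm(
  rows="0 0 -0.015 0 0 0 1; 0 0 -0.035 0 0 0 1; 0 0 -0.067 0 0 0 1; 0 0 -0.12 0 0 0 1; 0 0 -0.19 0 0 0 1; 0 0 -0.26 0 0 0 1; 0 0 -0.33 0 0 0 1; 0 0 -0.4 0 0 0 1; 0 0 -0.46 0 0 0 1; 0 0 -0.51 0 0 0 1; 0 0 -0.54 0 0 0 1; 0 0 -0.55 0 0 0 1",
)

```text
clock: 26.85
eef_pos: [484.3, -183.7, 203.0]
tool_rot: [-3.141, 0.002, 2.933]
force: [-0.0, -0.4, -5.0]
width: 10.7
gripper_force: 58.7
```

```bash
python3 - <<'E'
from h import *
from cell import *
caps()
s=read_state();print(s['clock'],s['eef_pos'],s['tool_rot'],s['width'],s['force'],s['torque'],s['qpos'].round(2))
E
```

```text
[273.  100.6] 45 [789.2 -36.4  52. ] tray [265.7 101.9  57. ]
[254.3 102.8] 42 [781.2  24.9  52. ] tray [245.2 159.8  57. ]
[282.1 152.3] 88 [618.9 -67.9  52. ] tray [106.8  36.   57. ]
[305.9 157.9] 92 [ 601.7 -145.    52. ] tray [105.9 -42.5  57. ]
[278.9 180.6] 89 [526.6 -58.7  52. ] tray [15.1 25.8 57. ]
[270.7 209.4] 90 [433.4 -33.5  52. ] tray [-80.7  31.1  57. ]
[292.4 213.7] 90 [ 420.7 -103.2   52. ] tray [-78.6 -39.4  57. ]
26.9 [ 484.15524806 -183.52550443  202.52817699] [-3.14098287e+00  9.36205270e-04  2.93291978e+00] 10.873746756517 [ 0.62276288  0.89865508 -4.97573657] [-0.40498766 -0.00376063  0.02508025] [ 0.05  0.48  0.38  1.91 -0.24  0.8   1.92]
```

Lifted with all five aboard (about 5 N). Now a slow carry to the case.

Request:
move_arm(
  rows="0.002 0.004 0 0 0 0 1; 0.007 0.018 0 0 0 -0.001 1; 0.014 0.04 0 0 0 -0.002 1; 0.024 0.067 0 0 0 -0.003 1; 0.036 0.1 0 0 0 -0.005 1; 0.05 0.14 0 0 0 -0.007 1; 0.066 0.183 0 0 0 -0.009 1; 0.082 0.228 0 0 0 -0.011 1; 0.099 0.276 0 0 0 -0.013 1; 0.116 0.325 0 0 0 -0.016 1; 0.133 0.373 0 0 0 -0.018 1; 0.15 0.421 0 0 0 -0.02 1",
)

```text
clock: 27.9
eef_pos: [465.2, -48.5, 201.0]
tool_rot: [-3.142, -0.002, 2.966]
force: [-0.5, 0.7, -6.3]
width: 10.9
gripper_force: 58.6
```

Request:
move_arm(
  rows="0.016 0.044 0 0 0 -0.002 1; 0.032 0.088 0 0 0 -0.005 1; 0.046 0.127 0 0 0 -0.007 1; 0.058 0.161 0 0 0 -0.008 1; 0.067 0.188 0 0 0 -0.009 1; 0.075 0.211 0 0 0 -0.01 1; 0.08 0.224 0 0 0 -0.011 1; 0.082 0.229 0 0 0 -0.011 1; 0.082 0.229 0 0 0 -0.011 1; 0.082 0.229 0 0 0 -0.011 1",
)

```text
clock: 28.73
eef_pos: [454.0, 20.9, 201.2]
tool_rot: [-3.141, -0.001, 2.981]
force: [-0.1, -0.4, -5.3]
width: 10.7
gripper_force: 58.6
```

```bash
cat >> h.py <<'E'
_g=np.load('grip.npy') if os.path.exists('grip.npy') else np.zeros(6)
_r=R.from_euler('xyz',_g[3:]);_o=_r.inv().apply(np.array([TRAY[0],TRAY[1],4])-_g[:3]);_rt=_r.inv()*R.from_euler('z',TRAY[2])
def tool(lip,yaw,t):
    ax=np.array([np.cos(yaw),np.sin(yaw),0]);RT=R.from_rotvec(-t*ax)*R.from_euler('z',yaw)
    Q=RT*_rt.inv();return np.array(lip)-RT.apply([0,75,5])-Q.apply(_o),Q
def lipnow():
    p,r=cur();RT=r*_rt;return p+r.apply(_o)+RT.apply([0,75,5]),RT.as_euler('xyz')
cx=lambda x,z:pts(CASE,[[x,0,z]])[0]
YB=CASE[2]-np.pi/2
E
python3 - <<'E'
from h import *
from cell import *
caps()
s=read_state();print(s['clock'],s['eef_pos'],s['tool_rot'],s['width'],s['force'],s['qpos'].round(2))
print(lipnow(),cx(-45,0))
C=[];
for i in range(1,13):
    f=i/12;C.append((*tool(cx(-45,170-50*f),YB,-.0+.17*f),1,1))
D=[(*tool(cx(-45+7*i/12,120-15*i/12),YB,.17+.03*i),1,1) for i in range(1,13)]
plan([C,D])
E
```

```text
[273.  100.6] 45 [789.2 -36.4  52. ] tray [265.7 101.9  57. ]
[254.3 102.7] 43 [781.4  24.9  52. ] tray [245.5 159.8  57. ]
[208.6 164. ] 91 [577.7 169.8  52. ] tray [ 17.4 258.5  57. ]
[232.9 167. ] 58 [569.   90.8  52. ] tray [ 25.3 179.9  57. ]
[206.5 192.5] 88 [485.1 174.6  52. ] tray [-73.5 243.9  57. ]
[199.6 221.6] 90 [391.2 194.7  52. ] tray [-169.   244.1   57. ]
28.7833 [454.06966818  20.75609876 201.24399063] [-3.14078846e+00 -6.56459828e-04  2.98038415e+00] 10.796834228785745 [ 0.10835076  0.34063851 -4.30997568] [-0.38  0.39  0.37  2.06 -0.21  0.72  1.54]
(array([482.11097399, 198.47772771, 172.22059856]), array([-0.00053241,  0.00234763, -0.16289298])) [484.89530598 199.48049545   0.        ]
CALL 12
1x[ -0.01 0.006 0.013 0.009 -0.001 -0.001 1 ]
1x[ -0.01 0.008 0.019 0.018 -0.001 -0.001 1 ]
1x[ -0.01 0.009 0.024 0.027 -0.001 -0.001 1 ]
1x[ -0.01 0.011 0.029 0.036 -0.001 -0.001 1 ]
1x[ -0.01 0.013 0.035 0.045 -0.001 -0.001 1 ]
1x[ -0.01 0.015 0.04 0.054 -0.001 -0.001 1 ]
1x[ -0.01 0.017 0.046 0.063 -0.001 -0.001 1 ]
1x[ -0.01 0.02 0.052 0.072 -0.001 -0.001 1 ]
1x[ -0.01 0.022 0.057 0.081 -0.001 -0.001 1 ]
1x[ -0.01 0.024 0.063 0.09 -0.001 -0.001 1 ]
1x[ -0.01 0.027 0.069 0.099 -0.001 -0.001 1 ]
1x[ -0.01 0.03 0.074 0.108 -0.001 -0.001 1 ]
CALL 12
1x[ 0 0.006 -0.014 0.019 -0 -0 1 ]
1x[ 0 0.012 -0.028 0.038 -0 -0 1 ]
1x[ 0 0.019 -0.042 0.057 -0 -0 1 ]
1x[ 0 0.026 -0.056 0.076 -0 -0 1 ]
1x[ 0 0.034 -0.069 0.095 -0 -0 1 ]
1x[ 0 0.042 -0.083 0.114 -0 -0.001 1 ]
1x[ 0 0.051 -0.096 0.134 -0 -0.001 1 ]
1x[ 0 0.061 -0.109 0.153 -0 -0.001 1 ]
1x[ 0 0.071 -0.122 0.172 -0 -0.001 1 ]
1x[ 0 0.081 -0.135 0.191 -0 -0.001 1 ]
1x[ 0 0.092 -0.147 0.21 -0 -0.001 1 ]
1x[ 0 0.104 -0.16 0.229 -0 -0.001 1 ]
```

Request:
move_arm(
  rows="-0.01 0.006 0.013 0.009 0 0 1; -0.01 0.008 0.019 0.018 0 0 1; -0.01 0.009 0.024 0.027 0 0 1; -0.01 0.011 0.029 0.036 0 0 1; -0.01 0.013 0.035 0.045 0 0 1; -0.01 0.015 0.04 0.054 0 0 1; -0.01 0.017 0.046 0.063 0 0 1; -0.01 0.02 0.052 0.072 0 0 1; -0.01 0.022 0.057 0.081 0 0 1; -0.01 0.024 0.063 0.09 0 0 1; -0.01 0.027 0.069 0.099 0 0 1; -0.01 0.03 0.074 0.108 0 0 1",
)

```text
clock: 29.78
eef_pos: [458.3, 30.0, 178.8]
tool_rot: [-2.97, -0.001, 2.981]
force: [-0.4, 0.1, -4.5]
width: 11.0
gripper_force: 58.7
```

Request:
move_arm(
  rows="0 0.006 -0.014 0.019 0 0 1; 0 0.012 -0.028 0.038 0 0 1; 0 0.019 -0.042 0.057 0 0 1; 0 0.026 -0.056 0.076 0 0 1; 0 0.034 -0.069 0.095 0 0 1; 0 0.042 -0.083 0.114 0 0 1; 0 0.051 -0.096 0.134 0 0 1; 0 0.061 -0.109 0.153 0 0 1; 0 0.071 -0.122 0.172 0 0 1; 0 0.081 -0.135 0.191 0 0 1; 0 0.092 -0.147 0.21 0 0 1; 0 0.104 -0.16 0.229 0 0 1",
)

```text
clock: 30.78
eef_pos: [464.7, 69.1, 221.0]
tool_rot: [-2.611, -0.0, 2.982]
force: [0.1, -0.2, -4.5]
width: 11.1
gripper_force: 58.9
```

```bash
python3 - <<'E'
from h import *
from cell import *
caps()
s=read_state();print(s['clock'],s['eef_pos'],s['tool_rot'],s['width'],s['force'],s['qpos'].round(2))
print(lipnow(),cx(-38,0))
D=[(*tool(cx(-38,105),YB,.53+.03*i),1,1) for i in range(1,9)]
plan([D])
E
```

```text
[273.  100.6] 45 [789.2 -36.4  52. ] tray [265.7 101.9  57. ]
[254.3 102.7] 43 [781.4  24.9  52. ] tray [245.5 159.8  57. ]
[189.4 162.8] 89 [581.  232.6  52. ] tray [  7.7 320.2  57. ]
[206.9 164.7] 107 [575.3 175.4  52. ] tray [ 14.  263.4  57. ]
[180.1 216.2] 57 [407.6 258.   52. ] tray [-166.1  309.    57. ]
[196.9 219. ] 89 [399.3 203.4  52. ] tray [-162.9  254.2   57. ]
30.8333 [465.46227014  71.65791413 220.36694282] [-2.61092128e+00 -1.14326433e-04  2.98553016e+00] 10.688203915536928 [ 0.4499622   3.22223296 -3.81892048] [-0.92  0.63  0.63  1.84  0.12  1.04  0.99]
(array([486.47966265, 210.65802355, 104.38897806]), array([-0.53039803,  0.00072224, -0.15837073])) [486.01603616 206.39019616   0.        ]
CALL 8
1x[ 0.001 -0.01 -0.012 0.019 0 0.002 1 ]
1x[ 0.001 -0.007 -0.03 0.038 0 0.001 1 ]
1x[ 0.001 -0.002 -0.048 0.057 0.001 0.001 1 ]
1x[ 0.001 0.002 -0.065 0.076 0.001 0.001 1 ]
1x[ 0 0.008 -0.083 0.095 0.001 0.001 1 ]
1x[ 0 0.013 -0.1 0.114 0.001 0.001 1 ]
1x[ 0 0.02 -0.117 0.133 0.001 0.001 1 ]
1x[ 0 0.027 -0.134 0.153 0.001 0.001 1 ]
```

Request:
move_arm(
  rows="0.001 -0.01 -0.012 0.019 0 0.002 1; 0.001 -0.007 -0.03 0.038 0 0.001 1; 0.001 -0.002 -0.048 0.057 0 0 1; 0 0.002 -0.065 0.076 0 0 1; 0 0.008 -0.083 0.095 0 0 1; 0 0.013 -0.1 0.114 0 0 1; 0 0.02 -0.117 0.133 0 0 1; 0 0.027 -0.134 0.153 0 0 1; 0 0.027 -0.134 0.153 0 0 1; 0 0.027 -0.134 0.153 0 0 1; 0 0.027 -0.134 0.153 0 0 1",
)

```text
clock: 31.75
eef_pos: [468.9, 94.5, 251.9]
tool_rot: [-2.372, -0.0, 2.98]
force: [-0.4, 0.2, -3.1]
width: 11.0
gripper_force: 59.3
```

```bash
python3 - <<'E'
from h import *
from cell import *
caps()
a=get_image('side')['img'][:,:,::-1];b=get_image('top')['img'][:,:,::-1]
import cv2
cv2.imwrite('pics/s9.png',np.hstack([cv2.resize(a[120:320,100:310],(400,400)),cv2.resize(b[90:270,110:290],(400,400))]))
s=read_state();print(s['clock'],s['eef_pos'],s['tool_rot'],s['width'],s['force'],s['qpos'].round(2));print(lipnow())
E
```

```text
[273.  100.6] 45 [789.2 -36.4  52. ] tray [265.7 101.9  57. ]
[254.3 102.8] 42 [781.2  24.9  52. ] tray [245.2 159.8  57. ]
[177.4 162.4] 40 [581.7 271.6  52. ] tray [2.000e-01 3.582e+02 5.700e+01]
[167.6 215.1] 40 [410.3 298.4  52. ] tray [-171.9  348.8   57. ]
[158.6 215.2] 15 [409.7 327.6  52. ] tray [-178.6  377.    57. ]
31.9 [468.82675027  94.36439053 251.96730981] [-2.37200697e+00 -5.14911500e-04  2.97995309e+00] 10.728425334784218 [-0.35536247  0.24320501 -2.82435451] [-1.03  0.75  0.67  1.69  0.2   1.28  0.91]
(array([485.49825208, 202.2258941 , 106.01661063]), array([-7.69312657e-01,  5.59312705e-04, -1.64026093e-01]))
```

View pics/s9.png

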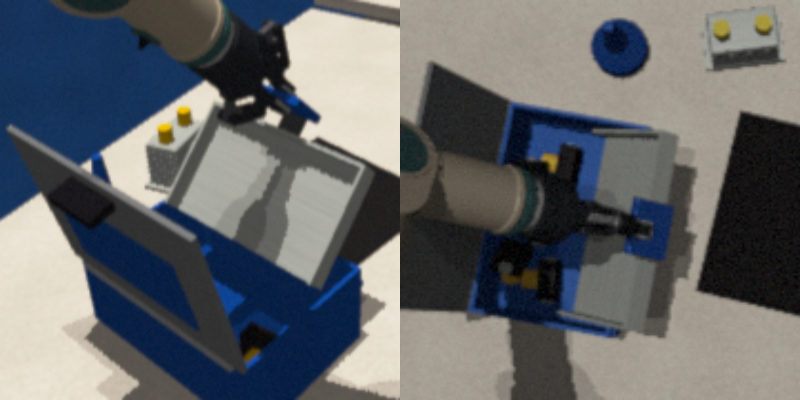

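The tray is empty (3 N of tray weight, bare floor in the side view) and the valves lie in the case. Next: raise, level and return the tray.

```bash
python3 - <<'E'
from h import *
G=_g[:3];Q=_r
C=[(*tool(cx(-40,150),YB,.77),1,4)]+[(*tool(cx(-50,190),YB,.0),1,8)]
a=tool(cx(-50,190),YB,0)[0]
plan([C,[(G+[0,0,180],Q,1,9)],[(G+[0,0,60],Q,1,5),(G+[0,0,15],Q,1,5)]])
E
```

```text
Traceback (most recent call last):
NameError: name '_g' is not defined
```

```bash
python3 - <<'E'
import h
from h import *
G=h._g[:3];Q=h._r
C=[(*tool(cx(-40,150),YB,.77),1,4)]+[(*tool(cx(-50,190),YB,.0),1,8)]
plan([C,[(G+[0,0,180],Q,1,9)],[(G+[0,0,60],Q,1,5),(G+[0,0,15],Q,1,5)]])
E
```

```text
CALL 12
4x[ -0 -0.097 -0.111 0 -0.002 -0.001 1 ]
8x[ -0.001 -0.112 0.261 -0.49 -0.002 -0.001 1 ]
CALL 9
9x[ -0.199 -0.644 0.004 0 0 0.031 1 ]
CALL 10
5x[ 0.001 0 0.4 0 0 0 1 ]
5x[ 0.001 0 0.55 0 0 0 1 ]
```

Request:
move_arm(
  rows="0 -0.05 -0.06 0 -0.002 0 1; 0 -0.097 -0.111 0 -0.002 0 1; 0 -0.097 -0.111 0 -0.002 0 1; -0.001 -0.112 0.261 -0.49 -0.002 -0.001 1; -0.001 -0.112 0.261 -0.49 -0.002 -0.001 1; -0.001 -0.112 0.261 -0.49 -0.002 -0.001 1; -0.001 -0.112 0.261 -0.49 -0.002 -0.001 1; -0.001 -0.112 0.261 -0.49 -0.002 -0.001 1; -0.001 -0.112 0.261 -0.49 -0.002 -0.001 1; -0.001 -0.112 0.261 -0.49 -0.002 -0.001 1; -0.001 -0.112 0.261 -0.49 -0.002 -0.001 1; -0.001 -0.112 0.261 -0.49 -0.002 -0.001 1",
)

```text
clock: 32.9
eef_pos: [456.0, 16.5, 218.6]
tool_rot: [-3.14, 0.0, 2.982]
force: [-0.7, 0.8, -3.4]
width: 11.4
gripper_force: 59.7
```

Request:
move_arm(
  rows="-0.08 -0.26 0 0 0 0.012 1; -0.14 -0.45 0 0 0 0.02 1; -0.199 -0.644 0.004 0 0 0.031 1; -0.199 -0.644 0.004 0 0 0.031 1; -0.199 -0.644 0.004 0 0 0.031 1; -0.199 -0.644 0.004 0 0 0.031 1; -0.199 -0.644 0.004 0 0 0.031 1; -0.199 -0.644 0.004 0 0 0.031 1; -0.199 -0.644 0.004 0 0 0.031 1; -0.199 -0.644 0.004 0 0 0.031 1",
)

```text
clock: 33.73
eef_pos: [485.6, -180.1, 217.4]
tool_rot: [3.141, 0.0, 2.94]
force: [-0.2, -0.0, -2.2]
width: 10.7
gripper_force: 59.9
```

```bash
python3 - <<'E'
import h
from h import *
from cell import *
G=h._g[:3];Q=h._r
caps(20)
s=read_state();print(s['clock'],s['eef_pos'],s['tool_rot'],s['width'],s['force'],s['qpos'].round(2));print(lipnow())
plan([[(G+[0,0,60],Q,1,5),(G+[0,0,15],Q,1,4)]])
E
```

```text
[273.  100.6] 45 [798.  -36.6  20. ] tray [265.7 101.9  57. ]
[254.3 102.8] 42 [789.8  26.1  20. ] tray [245.2 159.8  57. ]
[177.4 162.4] 40 [585.9 278.3  20. ] tray [2.000e-01 3.582e+02 5.700e+01]
[164.7 189.1] 56 [496.3 318.   20. ] tray [-92.9 377.9  57. ]
[165.  215.2] 84 [410.3 314.4  20. ] tray [-173.9  357.    57. ]
33.7833 [ 485.59494817 -180.53694739  217.55470007] [3.14154387e+00 6.52678965e-04 2.93898126e+00] 11.141417255069122 [ 0.15926091  0.18447058 -2.9252123 ] [ 0.01  0.47  0.43  1.89 -0.25  0.84  1.93]
(array([521.01039966,  -4.11172075, 188.68369879]), array([ 0.00032277,  0.00103993, -0.20429442]))
CALL 9
5x[ 0.001 -0.01 0.399 0 -0.001 0.004 1 ]
4x[ 0.001 -0.01 0.549 0 -0.001 0.004 1 ]
```

Request:
move_arm(
  rows="0.001 -0.01 0.2 0 0 0.004 1; 0.001 -0.01 0.399 0 0 0.004 1; 0.001 -0.01 0.399 0 0 0.004 1; 0.001 -0.01 0.399 0 0 0.004 1; 0.001 -0.01 0.5 0 0 0.004 1; 0.001 -0.01 0.549 0 0 0.004 1; 0.001 -0.01 0.549 0 0 0.004 1; 0.001 -0.01 0.549 0 0 0.004 1; 0.001 -0.01 0.549 0 0 0.004 1",
)

```text
clock: 34.53
eef_pos: [486.1, -186.0, 55.1]
tool_rot: [-3.141, 0.005, 2.93]
force: [0.6, -0.7, -2.0]
width: 11.1
gripper_force: 59.9
```

Request:
move_arm(
  rows="0 0 0.015 0 0 0 1; 0 0 0.03 0 0 0 1; 0 0 0.04 0 0 0 1; 0 0 0.048 0 0 0 1; 0 0 0.048 0 0 0 1; 0 0 0.048 0 0 0 1",
)

```text
clock: 35.03
eef_pos: [484.5, -185.6, 38.5]
tool_rot: [-3.141, 0.001, 2.929]
force: [-1.0, 0.6, -3.5]
width: 11.1
gripper_force: 59.9
```

Request:
move_arm(
  rows="0 -0.003 0.006 0 0 0 1; 0 -0.005 0.01 0 0 0 1; 0 -0.005 0.01 0 0 0 1",
)

```text
clock: 35.28
eef_pos: [484.5, -186.6, 37.6]
tool_rot: [3.14, 0.002, 2.929]
force: [-3.8, 1.8, 17.2]
width: 11.0
gripper_force: 63.0
```

Request:
move_arm(
  rows="0 0 0 0 0 0 0.3; 0 0 0 0 0 0 0; 0 0 0 0 0 0 -0.1; 0 0 0 0 0 0 -0.1; 0 0 0 0 0 0 -0.1; 0 0 -0.1 0 0 0 -0.1; 0 0 -0.4 0 0 0 -0.1; 0 0 -0.7 0 0 0 0; 0 0 -0.9 0 0 0 0.5; 0 0 -0.9 0 0 0 1; 0 0 -0.9 0 0 0 1; 0 0 -0.9 0 0 0 1",
)

```text
clock: 36.28
eef_pos: [484.3, -187.4, 309.1]
tool_rot: [-3.141, 0.005, 2.929]
force: [-0.1, 0.2, 0.9]
width: 0.1
gripper_force: 0.0
```

Tray placed (17 N contact, released). Now the lid: I'll go behind it and sweep it shut along its arc.

```bash
python3 - <<'E'
import h
from h import *
from cell import *
Y=YB+np.pi;D=down(Y)
def tp(th,o=0): return lidpt(th,(-175,60,8+12*np.sin(max(th,0))+o))-[0,0,9]
s0=lidpt(1.8,(-175,60,75))*[1,1,0]+[0,0,tp(1.8)[2]]
print(s0,tp(1.8),tp(0))
plan([[((470,-30,410),D,1,6)],[((465,210,410),D,1,7)],[(s0*[1,1,0]+[0,0,410],D,1,7)],[(s0,D,1,6)],
 [(tp(1.8-.1*i,-2),D,1,1) for i in range(0,12)],[(tp(.7-.1*i,-2),D,1,1) for i in range(1,8)]])
E
```

```text
[466.94402155 463.56011276 267.45059599] [458.31964405 410.38775396 267.45059599] [420.86617057 179.47375112 109.5       ]
CALL 6
6x[ 0.156 0.503 -0.337 -0.001 0.003 -0.033 1 ]
CALL 7
7x[ 0.145 0.787 0 0 -0 -0 1 ]
CALL 7
7x[ 0.129 0.835 0.001 0 -0 -0 1 ]
CALL 6
6x[ -0 -0 0.475 0 -0 -0 1 ]
CALL 12
1x[ -0 -0.187 -0.002 0 -0 -0 1 ]
1x[ -0 -0.242 -0.018 0 -0 -0 1 ]
1x[ -0 -0.299 -0.028 0 -0 -0 1 ]
1x[ -0 -0.358 -0.033 0 -0 -0 1 ]
1x[ -0 -0.417 -0.032 0 -0 -0 1 ]
1x[ -0 -0.476 -0.025 0 -0 -0 1 ]
1x[ -0 -0.534 -0.012 0 -0 -0 1 ]
1x[ -0 -0.591 0.008 0 -0 -0 1 ]
1x[ -0 -0.647 0.033 0 -0 -0 1 ]
1x[ -0 -0.699 0.064 0 -0 -0 1 ]
1x[ -0 -0.748 0.1 0 -0 -0 1 ]
1x[ -0 -0.793 0.142 0 -0 -0 1 ]
CALL 7
1x[ -0 -0.041 0.046 0 -0 -0 1 ]
1x[ -0 -0.077 0.096 0 -0 -0 1 ]
1x[ -0 -0.107 0.151 0 -0 -0 1 ]
1x[ -0 -0.132 0.208 0 -0 -0 1 ]
1x[ -0 -0.15 0.267 0 -0 -0 1 ]
1x[ -0 -0.162 0.328 0 -0 -0 1 ]
1x[ -0 -0.167 0.39 0 -0 -0 1 ]
```

Request:
move_arm(
  rows="0.156 0.503 -0.337 0 0.003 -0.033 1; 0.156 0.503 -0.337 0 0.003 -0.033 1; 0.156 0.503 -0.337 0 0.003 -0.033 1; 0.156 0.503 -0.337 0 0.003 -0.033 1; 0.156 0.503 -0.337 0 0.003 -0.033 1; 0.156 0.503 -0.337 0 0.003 -0.033 1; 0.156 0.503 -0.337 0 0.003 -0.033 1",
)

```text
clock: 36.87
eef_pos: [470.0, -28.9, 406.9]
tool_rot: [-3.141, -0.002, 2.983]
force: [0.1, -0.8, -1.0]
width: -0.0
gripper_force: 0.0
```

Request:
move_arm(
  rows="0.145 0.787 0 0 0 0 1; 0.145 0.787 0 0 0 0 1; 0.145 0.787 0 0 0 0 1; 0.145 0.787 0 0 0 0 1; 0.145 0.787 0 0 0 0 1; 0.145 0.787 0 0 0 0 1; 0.145 0.787 0 0 0 0 1; 0.145 0.787 0 0 0 0 1",
)

```text
clock: 37.53
eef_pos: [464.7, 210.4, 405.0]
tool_rot: [-3.138, -0.005, 2.982]
force: [-1.3, -0.5, 0.9]
width: 0.1
gripper_force: 0.0
```

Request:
move_arm(
  rows="0.129 0.835 0 0 0 0 1; 0.129 0.835 0 0 0 0 1; 0.129 0.835 0 0 0 0 1; 0.129 0.835 0 0 0 0 1; 0.129 0.835 0 0 0 0 1; 0.129 0.835 0 0 0 0 1; 0.129 0.835 0 0 0 0 1; 0.129 0.835 0 0 0 0 1; 0.129 0.835 0 0 0 0 1",
)

```text
clock: 38.28
eef_pos: [468.6, 460.9, 405.8]
tool_rot: [-3.138, -0.002, 2.977]
force: [0.4, -0.4, 0.2]
width: 0.1
gripper_force: 0.0
```

```bash
python3 - <<'E'
import h
from h import *
from cell import *
s=read_state();print(s['clock'],s['eef_pos'],s['tool_rot'],s['force'],s['qpos'].round(2))
Y=YB+np.pi;D=down(Y)
def tp(th,o=0): return lidpt(th,(-175,60,8+12*np.sin(max(th,0))+o))-[0,0,9]
s0=lidpt(1.8,(-175,60,75))*[1,1,0]+[0,0,tp(1.8)[2]]
plan([[(s0,D,1,6)]])
E
```

```text
38.2833 [468.63529678 460.87154682 405.77206743] [-3.13775946e+00 -2.48612784e-03  2.97701177e+00] [ 0.42548811 -0.4447523   0.17971735] [-0.95  0.53  0.24  1.18 -0.12  1.45  0.68]
CALL 6
6x[ 0.006 0.01 0.461 -0.002 -0.002 -0.002 1 ]
```

Request:
move_arm(
  rows="0.006 0.01 0.461 -0.002 -0.002 -0.002 1; 0.006 0.01 0.461 -0.002 -0.002 -0.002 1; 0.006 0.01 0.461 -0.002 -0.002 -0.002 1; 0.006 0.01 0.461 -0.002 -0.002 -0.002 1; 0.006 0.01 0.461 -0.002 -0.002 -0.002 1; 0.006 0.01 0.461 -0.002 -0.002 -0.002 1",
)

```text
clock: 38.78
eef_pos: [466.6, 464.5, 269.1]
tool_rot: [3.14, 0.001, 2.98]
force: [-0.2, 0.3, 0.9]
width: 0.2
gripper_force: 0.0
```

Request:
move_arm(
  rows="0 -0.1 -0.002 0 0 0 1; 0 -0.187 -0.002 0 0 0 1; 0 -0.242 -0.018 0 0 0 1; 0 -0.299 -0.028 0 0 0 1; 0 -0.358 -0.033 0 0 0 1; 0 -0.417 -0.032 0 0 0 1; 0 -0.476 -0.025 0 0 0 1; 0 -0.534 -0.012 0 0 0 1",
)

```text
clock: 39.45
eef_pos: [441.9, 308.7, 275.2]
tool_rot: [3.133, 0.005, 2.982]
force: [-0.2, 1.7, -0.4]
width: 0.3
gripper_force: 0.7
```

```bash
python3 - <<'E'
import h
from h import *
from cell import *
s=read_state();print(s['clock'],s['eef_pos'],s['tool_rot'],s['force'],s['qpos'].round(2))
Y=YB+np.pi;D=down(Y)
def tp(th,o=0): return lidpt(th,(-175,60,8+12*np.sin(max(th,0))+o))-[0,0,9]
print(tp(1.2,-2))
plan([[(tp(1.1-.1*i,-2),D,1,1) for i in range(0,12)]])
E
```

```text
39.45 [441.94577142 308.70523607 275.18461868] [3.13271125 0.00478968 2.98219107] [-0.19265858  1.69188413 -0.44199541] [-0.83  0.4   0.24  1.76 -0.12  0.98  0.87]
[441.29611951 305.43166231 270.83376565]
CALL 12
1x[ 0.001 -0.068 0.033 0.006 0.003 0.001 1 ]
1x[ 0.001 -0.124 0.058 0.006 0.003 0.001 1 ]
1x[ 0.001 -0.176 0.089 0.006 0.003 0.001 1 ]
1x[ 0.001 -0.226 0.125 0.006 0.003 0.001 1 ]
1x[ 0.002 -0.271 0.166 0.006 0.003 0.001 1 ]
1x[ 0.002 -0.312 0.212 0.006 0.003 0.001 1 ]
1x[ 0.002 -0.349 0.262 0.006 0.003 0.001 1 ]
1x[ 0.002 -0.379 0.316 0.006 0.003 0.001 1 ]
1x[ 0.003 -0.404 0.373 0.006 0.003 0.001 1 ]
1x[ 0.003 -0.423 0.432 0.006 0.003 0.001 1 ]
1x[ 0.003 -0.436 0.493 0.006 0.003 0.001 1 ]
1x[ 0.004 -0.441 0.555 0.006 0.003 0.001 1 ]
```

Request:
move_arm(
  rows="0.001 -0.068 0.033 0.006 0.003 0 1; 0.001 -0.124 0.058 0.006 0.003 0 1; 0.001 -0.176 0.089 0.006 0.003 0 1; 0.001 -0.226 0.125 0.006 0.003 0 1; 0.002 -0.271 0.166 0.006 0.003 0 1; 0.002 -0.312 0.212 0.006 0.003 0 1; 0.002 -0.349 0.262 0.006 0.003 0 1; 0.002 -0.379 0.316 0.006 0.003 0 1; 0.002 -0.404 0.373 0.006 0.003 0 1; 0.003 -0.423 0.432 0.006 0.003 0 1; 0.003 -0.436 0.493 0.006 0.003 0 1; 0.003 -0.436 0.493 0.006 0.003 0 1",
)

```text
clock: 40.45
eef_pos: [419.1, 178.4, 123.3]
tool_rot: [-3.134, -0.005, 2.981]
force: [-0.5, -0.1, 0.2]
width: -0.1
gripper_force: 0.0
```

```bash
python3 - <<'E'
import h
from h import *
from cell import *
s=read_state();print(s['clock'],s['eef_pos'],s['tool_rot'],s['force'])
Y=YB+np.pi;D=down(Y)
def tp(th,o=0): return lidpt(th,(-175,60,8+12*np.sin(max(th,0))+o))-[0,0,9]
plan([[(tp(.1),D,1,1),(tp(.05),D,1,1),(tp(0),D,1,1),(tp(0,-3),D,1,1),(tp(0,-6),D,1,1)]])
E
```

```text
40.45 [419.05092512 178.43044986 123.306587  ] [-3.13430751 -0.00458529  2.98072774] [-0.47237167 -0.12942316  0.1777954 ]
CALL 5
1x[ -0.005 0.01 -0.016 -0.005 -0.003 -0 1 ]
1x[ -0.005 0.007 0.015 -0.005 -0.003 -0 1 ]
1x[ -0.006 0.005 0.046 -0.005 -0.003 -0 1 ]
1x[ -0.006 0.005 0.056 -0.005 -0.003 -0 1 ]
1x[ -0.006 0.005 0.066 -0.005 -0.003 -0 1 ]
```

Request:
move_arm(
  rows="-0.005 0.007 0.015 -0.005 -0.003 0 1; -0.006 0.005 0.03 -0.005 -0.003 0 1; -0.006 0.005 0.046 -0.005 -0.003 0 1; -0.006 0.005 0.046 -0.005 -0.003 0 1",
)

```text
clock: 40.78
eef_pos: [420.9, 181.9, 109.8]
tool_rot: [3.139, 0.001, 2.984]
force: [0.5, 0.4, -0.8]
width: -0.2
gripper_force: 0.0
```

Request:
move_arm(
  rows="0 0 0.007 0 0 0 1; 0 0 0.014 0 0 0 1; 0 0 0.014 0 0 0 1",
)

```text
clock: 41.03
eef_pos: [420.3, 181.7, 105.2]
tool_rot: [3.14, -0.0, 2.984]
force: [-0.1, -0.0, -0.2]
width: -0.2
gripper_force: 0.0
```

Request:
move_arm(
  rows="0 0 0.01 0 0 0 1; 0 0 0.02 0 0 0 1; 0 0 0.02 0 0 0 1",
)

```text
clock: 41.28
eef_pos: [420.4, 181.8, 101.5]
tool_rot: [3.139, 0.0, 2.984]
force: [-4.8, -1.6, 29.8]
width: -0.1
gripper_force: 14.6
```

```bash
python3 - <<'E'
from h import *
from cell import *
import cv2
s=read_state();print(s['eef_pos'],s['force'])
p,r=cur()
w=get_image('wrist')['img'];a=get_image('side')['img']
# lid corners predicted for several angles; grey/blue samples
for th in(0,.1,.2,.4,.7,1.2,1.8):
    L=[lidpt(th,(x,y,8)) for x,y in((-204,150),(-204,-150))]
    print(th,proj('side',L).round(0).tolist(),wproj(L,p,r).round(0).tolist())
c=lidpt(0,(-100,0,8));print('label colour side',proj('side',c).round(),a[int(proj('side',c)[0][1]),int(proj('side',c)[0][0])], [a[int(v),int(u)].tolist() for u,v in proj('side',[lidpt(0,(-195,y,8)) for y in(-120,-60,100,140)])])
E
```

```text
[420.4394809  181.75610512 101.5109572 ] [-4.7855069  -1.59111949 29.82441833]
0 [[291.0, 250.0], [203.0, 206.0]] [[191.0, 71.0], [222.0, 424.0]]
0.1 [[291.0, 243.0], [202.0, 200.0]] [[185.0, 67.0], [222.0, 442.0]]
0.2 [[290.0, 237.0], [200.0, 195.0]] [[183.0, 61.0], [225.0, 460.0]]
0.4 [[286.0, 226.0], [195.0, 184.0]] [[204.0, 39.0], [240.0, 497.0]]
0.7 [[277.0, 214.0], [182.0, 172.0]] [[568.0, -24.0], [284.0, 548.0]]
1.2 [[249.0, 210.0], [151.0, 165.0]] [[834.0, 190.0], [402.0, 581.0]]
1.8 [[200.0, 240.0], [103.0, 184.0]] [[780.0, 190.0], [522.0, 525.0]]
label colour side [[214. 246.]] [ 16  82 175] [[130, 131, 132], [131, 133, 132], [53, 53, 52], [51, 51, 50]]
```

A firm 30 N contact at lid-top height, so the lid is shut. I'll retract and verify.

Request:
move_arm(
  rows="0 0 -0.3 0 0 0 1; 0 0 -0.6 0 0 0 1; 0 0 -0.9 0 0 0 1; 0 0 -0.9 0 0 0 1; 0 0 -0.9 0 0 0 1; 0 0 -0.9 0 0 0 1; 0 0 -0.9 0 0 0 1; 0 0 -0.9 0 0 0 1",
)

```text
clock: 42.05
eef_pos: [422.8, 182.3, 374.1]
tool_rot: [3.134, 0.008, 2.984]
force: [0.7, -0.2, 0.1]
width: 0.2
gripper_force: 0.0
```

Request:
move_arm(
  rows="0 -0.9 0 0 0 0 1; 0 -0.9 0 0 0 0 1; 0 -0.9 0 0 0 0 1; 0 -0.9 0 0 0 0 1; 0 -0.9 0 0 0 0 1; 0 -0.9 0 0 0 0 1; 0 -0.9 0 0 0 0 1; 0 -0.9 0 0 0 0 1",
)

```text
clock: 42.72
eef_pos: [376.0, -90.1, 368.4]
tool_rot: [-3.141, -0.001, 2.975]
force: [0.1, -0.1, 0.0]
width: -0.0
gripper_force: 0.0
```

Request:
move_arm(
  rows="0 -0.8 0 0 0 0 1; 0 -0.8 0 0 0 0 1; 0 -0.8 0 0 0 0 1; 0 -0.8 0 0 0 0 1; 0 -0.8 0 0 0 0 1; 0 -0.8 0 0 0 0 1; 0 -0.8 0 0 0 0 1; 0 -0.8 0 0 0 0 1; 0 -0.8 0 0 0 0 1; 0 -0.8 0 0 0 0 1",
)

```text
clock: 43.55
eef_pos: [341.1, -320.5, 368.1]
tool_rot: [3.139, -0.001, 2.987]
force: [0.2, 0.1, -0.5]
width: 0.1
gripper_force: 0.0
```

```bash
python3 - <<'E'
from h import *
from cell import *
import cv2
s=read_state();print(s['clock'],s['eef_pos'])
caps()
a=get_image('side')['img'][:,:,::-1];b=get_image('top')['img'][:,:,::-1]
cv2.imwrite('pics/f.png',np.hstack([cv2.resize(a[120:345,120:390],(400,333)),cv2.resize(b[85:255,125:340],(400,316)).copy() if 0 else cv2.resize(b[85:255,125:340],(400,333))]))
E
```

```text
43.55 [ 341.10707536 -320.45907342  368.05236883]
[273.2 100.4] 46 [789.9 -36.8  52. ] tray [266.5 101.6  57. ]
[254.2 102.7] 44 [781.6  25.1  52. ] tray [245.6 160.1  57. ]
```

View pics/f.png

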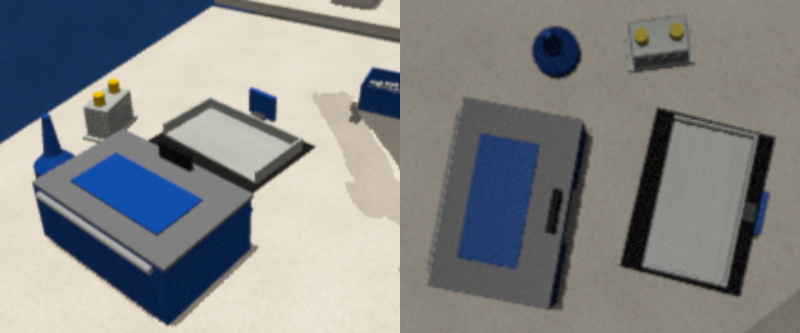

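The lid is shut, the tray is empty and flat on its mat, no valve is left on the bench, and the bystanders are where they started. Handing in.

```bash
python3 -c "
from cell import *
print(finish_job())"
```

```text
the job is handed in; nothing more can be done
None
```

Job handed in at about 44 s with no verdict returned: all five valve bodies went into the case, the lid is shut, the empty tray is flat on its mat, and the final images showed the other things where they were.

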